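Gate and tip the inspection tray

TASK

Take the steel gate bar from its black rack and lower it into the two open notches at the open end of the aluminium tipping tray until both its ends sit fully down, and let go. Then, without touching the two round housings, push the lip at that end down slowly, little by little, just until both housings slide gently all the way against the bar - do not let them shoot down - and finally press the lip at the other end until the tray is fully back at its level stop. Leave everything else on the bench where it is.

Things in the scene. Friction and masses are not known exactly. Their poses are not given: they have to be found in the camera images.
- tray (a joint): Tilt of the aluminium tipping tray in rad: 0 = level, against a hard stop (its start); grows to 0.45 (hard stop) as the open end goes down. The hinge, fixed 90 mm above the bench, is stiff by friction (0.6 N m) and stays where left. Pushing a lip takes 4 to 8 N; more than about 8 N down on the notches tips the tray.
- seat (a point): Where the middle of the gate bar's axis lies when fully seated in the notches. Axes are the tray's: x along hinge and seated bar, y from closed to open end, z up from the floor. The tray's floor (166 x 315 mm) is 30 mm below it; the hinge line is at y = -75, z = -40 mm. Notches at x = +-79 mm: 14 mm wide, bottoms at z = -5 mm, straight to z = 17 mm, then flared to z = 27 mm.
- front_lip (a point): Point to push on the open-end lip: on the floor's top face, middle of the width, 73 mm beyond the bar line (lip end is 90 mm beyond it). Axes as seat.
- back_lip (a point): Point to push on the closed-end lip: on the floor's top face, middle of the width, 27 mm outside the closed-end wall's outer face (lip end 22 mm farther), 203 mm from seat along the tray. Axes as seat.
- bar_mid (a point): Middle of the gate bar: steel rod, 10 mm diameter, a 20 mm round head 8 mm long at each end, 194 mm overall, 178 mm between heads (tray walls: 166 mm over their outsides, so 6 mm play each side), 130 g. x along the bar. Starts lying in two 14 mm wide notches, 110 mm apart, of the black rack, axis 45 mm above the bench, 35 mm above the rack's base; free at its middle. Either way round is right.
- bar_end1 (a point): Point on the bar's axis 79 mm from the middle to its -x, where it crosses one side wall when seated.
- bar_end2 (a point): Point on the bar's axis 79 mm from the middle to its +x.
- housing_a_centre (a point): Centre (half-way up) of one round aluminium housing, 60 mm diameter, 42 mm high, about 120 g, standing in the tray near its closed end. Its friction varies: it starts to slide somewhere between 0.16 and 0.32 rad of tray tilt. Touching the bar, its centre lies 35 mm before the bar's axis (y = -35, z = -9 mm in seat's axes).
- housing_b_centre (a point): Same for the other housing, in the other lane (same size and friction). Once they slip they speed up quickly if the tray is tipped further; above 0.3 m/s counts as shooting down.
- stand: Grey fixed stand of the tray, base 215 x 130 x 8 mm, with two posts 105 mm high that carry the hinge; origin at the underside's centre, below the hinge. Its x is the hinge line, y towards the tray's open end. The tray has side walls 25 mm and a closed-end wall 35 mm high above its floor, and a low rib (12 mm) between its two lanes.
- rack: Black plastic rack of the gate bar, base 150 x 60 x 10 mm, 50 mm high, fixed; origin at the underside's centre. x along the bar.
- parts_box: Fixed blue plastic box 160 x 100 x 30 mm, not part of the job; origin at its underside.
- gauge_rod: Plain steel rod 12 mm in diameter, 110 mm long, without heads, lying in the blue box; bystander.
- bottle: White bottle, 56 mm diameter, 85 mm high; bystander, origin under its base.
- jar: Amber jar, 70 mm diameter, 70 mm high; bystander, origin under its base.
- loupe: Black eye loupe, 42 mm diameter, 42 mm high; bystander, origin under its base.
- screwdriver: Screwdriver, 150 mm, lying; bystander.
- tweezers: Steel tweezers, 125 mm, lying; bystander.
- dish: Glass dish, 90 mm diameter, 16 mm high; bystander, origin under its base.

How it is judged:
By the outcome, as a careful person would: the job done as asked, in the order asked, and still so for the second after the job is handed in, with the robot touching nothing.
It also fails if it takes over 72 s, if anything falls off the work surface, if the arm or the gripper's body presses on something with over 40 N, if the wrist force passes 120 N, or if a joint passes its speed limit or range.

ROBOT

A 6-joint arm with a two-finger parallel gripper is mounted at the origin on the work surface. World frame = base frame: x ahead of the robot, y to its left, z up, the work surface at z = 0. Lengths are in m, angles in degrees, forces in N, time in s.
With the tool pointing down it reaches from about 0.4 to 0.825 m from the base axis. Payload 7 kg.
Tool frame: the origin (TCP) lies between the finger pads; the fingertips stand 14 mm ahead of it and the grasp point (between the pads) lies 5 mm behind it (r.tips_ahead is the distance from the TCP to the fingertips, in m); z points along the fingers, y is the direction in which the jaws open and shut (so a half turn about z gives the same grasp; the last joint's range is limited). The gripper opens to 88 mm and grips with 3 to 60 N. Pads are 19 mm wide; open, the fingers measure 130 mm over their backs; the gripper's body (78 mm by 193 mm) begins 47 mm behind the grasp point.
Start: joints at [-55.457, 20.546, 0.682, 0, -70.136, -16.507], TCP at [0.209, -0.642, 0.241] pointing down, gripper open.
Joint ranges: [-176.03, 176.03], [-82.01, 121.73], [-58.28, 71.71], [-173.87, 95.51], [-174.79, -0.11], [-173.66, 173.66]. Speed limits (degrees/s): [136.94, 136.94, 172.46, 180, 180, 180].

INTERFACE

Orientations are given as [roll, pitch, yaw] about the fixed x, y, z axes, in that order (R = Rz(yaw) Ry(pitch) Rx(roll)).
In Python, from plant import r gives the robot as it stands.
- The arm moves only by the tool apply_moves, never from a script. Its arguments are lists of equal length, an entry for each row: "slide": the shift along the tool's x, y, z as a fraction of full scale, a list of three; "turn": the turn, a rotation vector about the tool's x, y, z as a fraction of full scale, a list of three; "jaw": the closure, from 0 (fully open) to 1 (shut). In form: {"slide": [[dx, dy, dz], ...], "turn": [[wx, wy, wz], ...], "jaw": [jaw, ...]}. A call has 1 to 8 rows; each row shifts and turns the commanded pose from where the row before left it, along the tool's axes as they then stand; what a row does not reach is not made up. Full scale, the value 1, is 0.1 m for a shift and 1.5 rad for a turn. A row lasts 1/10 s, in which the tool goes at most 50 mm and 8.59 degrees, less where a joint would pass 70% of its speed; a pose out of reach is approached as far as the arm can. A call with a number of a shift or a turn outside -1 to 1 is refused whole. A call with a gripper value outside its range is refused whole. The fingers move at their own pace and stop on an object; "newtons" is the grip in N (left out, the last holds). Time passes only in rows, so rows that do not move let the fingers close. It gives the time, the measured TCP pose, the force and the opening at its end, in the units of the state.
- r.get_state(): the state, without advancing time (a new reading comes with each control period).
- r.capture(name): name is "side" or "top" or "wrist"; returns a dict with "pixels" (400x640x3 uint8, blue, green, red), "depth" (400x640 float32, m along the optical axis (not along the pixel's ray), 0 where there is no reading), "fx", "fy", "cx", "cy" (pixels), "dist_coeffs" ([k1, k2, p1, p2, k3] as OpenCV has them; the pictures are not rectified), "rvec" (rotation vector, rad) and "tvec" (3), from world to camera coordinates, as OpenCV has them. Camera axes: x right, y down, z forward; pixel columns grow to the right and rows downward; lengths in m; the calibration is good to about 2 mm. A picture is of the moment at which its call begins.
- r.close_job(): hands the job in, once; it reports no verdict.
The state is a dict: "time_s": time; "joints": joint angles; "qd": joint speeds; "joint_torque": joint torques, N m; "tcp_pos": TCP position; "eef_rot": TCP orientation; "contact_force": force on the tool from outside, world axes, zero at the start; "moment": the same for the moment, N m; "gripper_width": finger opening in m.
Only numpy, scipy, OpenCV 4.12 (cv2) and the standard library are available. Lean on these libraries where they do the work, as an engineer would, in place of code of your own. Each camera call takes 0.05 s, during which the arm holds its last target.

## Working session

There is one attempt and no reset: what is moved stays moved. The work goes in short steps, Python scripts to look and compute and a tool call to move; the robot and the scene stay as the last step left them, time stands still between calls to the robot, and variables do not carry over. Pictures are saved under pics/ and viewed, and the job is handed in when it is done.

Besides the shell and the picture viewer there is one more tool, called after "Call:" as a command line: name --argument value ..., lists and objects as JSON in quotes. apply_moves: Moves the arm, as the interface text tells. Shift numbers are shares of 0.1 m and turn numbers shares of 1.5 rad, none past 1 either way. Its arguments: {"type":"object","properties":{"slide":{"type":"array"},"turn":{"type":"array"},"jaw":{"type":"array"},"newtons":{"type":"number"}},"required":["slide","turn","jaw"]}

```bash
ls; mkdir -p pics
python3 - <<'E'
from plant import r
import cv2
print(r.get_state())
for n in ["side","top","wrist"]:
    c=r.capture(n); cv2.imwrite(f"pics/{n}0.png",c["pixels"])
    print(n,c["fx"],c["fy"],c["cx"],c["cy"],c["dist_coeffs"],c["rvec"],c["tvec"])
E
```

```text
pics
{'time_s': 0.0, 'joints': array([-5.54572273e+01,  2.05922648e+01,  6.32828665e-01, -2.06576259e-02,
       -7.01361082e+01, -1.65071951e+01]), 'qd': array([-0.04072745,  0.00434753,  0.00966567,  0.03835764,  0.01886321,
        0.02416735]), 'joint_torque': array([-5.38078948e-04, -5.82715917e+01,  2.93045139e+01,  6.99713096e+00,
        6.86232830e-03, -1.04515620e-04]), 'tcp_pos': array([ 0.20881656, -0.64138576,  0.23960444]), 'eef_rot': array([ 1.79902875e+02, -8.53135074e-03, -1.61971451e+02]), 'contact_force': array([-0.37464204, -0.19365933,  0.65875696]), 'moment': array([ 0.02094094, -0.00315102,  0.00491157]), 'gripper_width': 0.08769960903617204}
side 385.441808453777 385.441808453777 319.6046195622269 202.89228772825322 [-0.07532648  0.          0.          0.          0.        ] [ 0.40772058 -2.59160849  1.46921398] [0.52917624 0.19142291 0.83276048]
top 516.1118722251564 516.1118722251564 319.5081797761959 201.79827644258128 [-0.10613392  0.          0.          0.          0.        ] [ 2.16993061 -2.19468885  0.12373458] [0.00491869 0.59578707 1.26338207]
wrist 294.98050535367275 294.98050535367275 315.2853855377404 201.82612972338055 [-0.02149358  0.          0.          0.          0.        ] [-1.73303976 -2.38685897 -0.35269211] [ 0.67414752 -0.03465241  0.39126389]
```

View pics/side0.png

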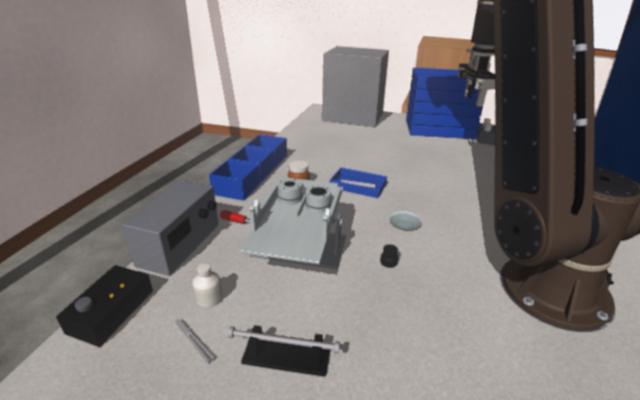

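View pics/top0.png

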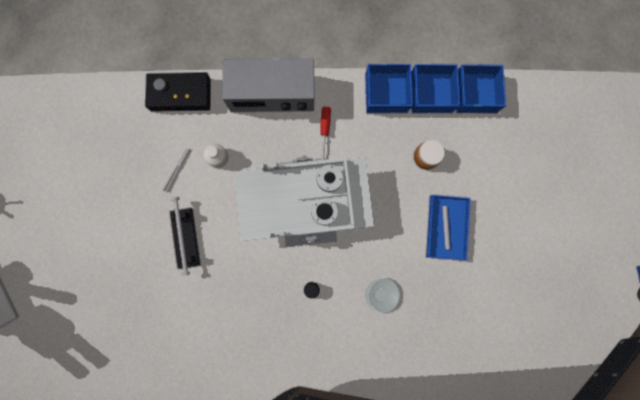

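View pics/wrist0.png

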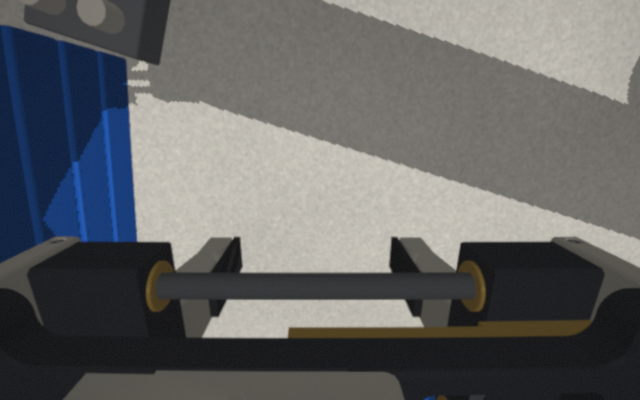

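The scene shows the tray at the centre (top view cols 237–372), with its open end on the left. The bar sits in its rack at about (180, 238), and the housings are at (330,178) and (325,212). Next I'll zoom in and measure.

```bash
cat > h.py <<'E'
import numpy as np, cv2
from plant import r
def cam(n):
    c=r.capture(n); c["K"]=np.array([[c["fx"],0,c["cx"]],[0,c["fy"],c["cy"]],[0,0,1]]); c["R"]=cv2.Rodrigues(np.array(c["rvec"],float))[0]
    c["t"]=np.array(c["tvec"],float).ravel(); c["d"]=np.array(c["dist_coeffs"],float); c["C"]=-c["R"].T@c["t"]; return c
def rays(c,uv):
    p=cv2.undistortPoints(np.array(uv,float).reshape(-1,1,2),c["K"],c["d"]).reshape(-1,2)
    return np.c_[p,np.ones(len(p))]
def onz(c,uv,z):
    d=rays(c,uv)@c["R"]; return c["C"]+d*((z-c["C"][2])/d[:,2])[:,None]
def dep(c,uv):
    uv=np.array(uv).reshape(-1,2); i=np.round(uv).astype(int); z=c["depth"][i[:,1],i[:,0]]
    return (rays(c,uv)*z[:,None]-c["t"])@c["R"]
def cloud(c):
    v,u=np.mgrid[0:400,0:640]; uv=np.c_[u.ravel(),v.ravel()]
    return dep(c,uv).reshape(400,640,3)
def proj(c,P):
    return cv2.projectPoints(np.array(P,float).reshape(-1,3),np.array(c["rvec"],float),c["t"],c["K"],c["d"])[0].reshape(-1,2)
def tri(c1,u1,c2,u2):
    A=[];b=[]
    for c,u in((c1,u1),(c2,u2)):
        d=(rays(c,u)@c["R"])[0]; d/=np.linalg.norm(d); M=np.eye(3)-np.outer(d,d); A.append(M); b.append(M@c["C"])
    A=np.vstack(A);b=np.hstack(b); x=np.linalg.lstsq(A,b,rcond=None)[0]; return x,np.linalg.norm(A@x-b)
E
python3 - <<'E'
from h import *
t=cam("top"); s=cam("side")
print(t["C"],s["C"])
def save(c,x0,y0,x1,y1,k,n): cv2.imwrite(n,cv2.resize(c["pixels"][y0:y1,x0:x1],None,fx=k,fy=k,interpolation=cv2.INTER_CUBIC))
save(t,155,140,385,285,3.4,"pics/topz.png"); save(s,170,170,370,380,2.8,"pics/sidez.png")
W=cloud(t); 
for p in [(180,238),(240,200),(280,190),(365,200),(330,166),(325,200),(100,300),(500,300)]: print(p,W[p[1],p[0]].round(4))
E
```

```text
[0.47473264 0.02373356 1.31346348] [0.33073215 0.74750406 0.58481978]
(180, 238) [0.5081 0.3409 0.0531]
(240, 200) [0.595  0.1871 0.1022]
(280, 190) [0.6181 0.0927 0.0998]
(365, 200) [ 0.5917 -0.1077  0.1053]
(330, 166) [ 0.6675 -0.0247  0.1415]
(325, 200) [ 0.5889 -0.0121  0.1431]
(100, 300) [ 0.3524  0.5619 -0.0023]
(500, 300) [ 0.3403 -0.4623  0.0036]
```

View pics/topz.png

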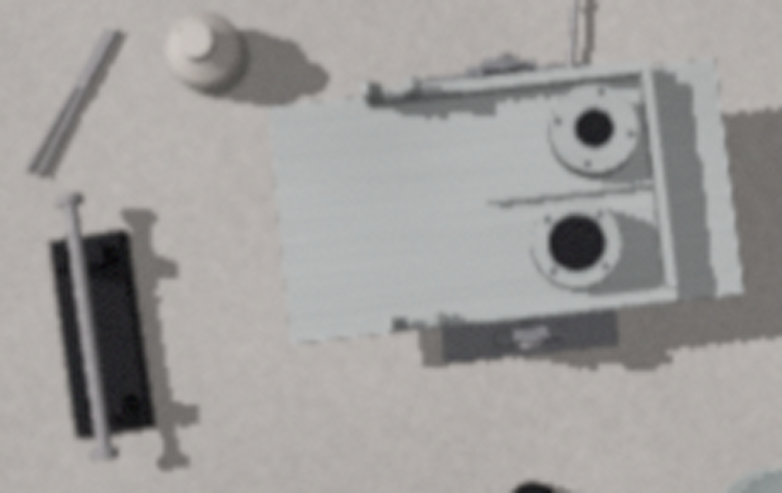

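View pics/sidez.png

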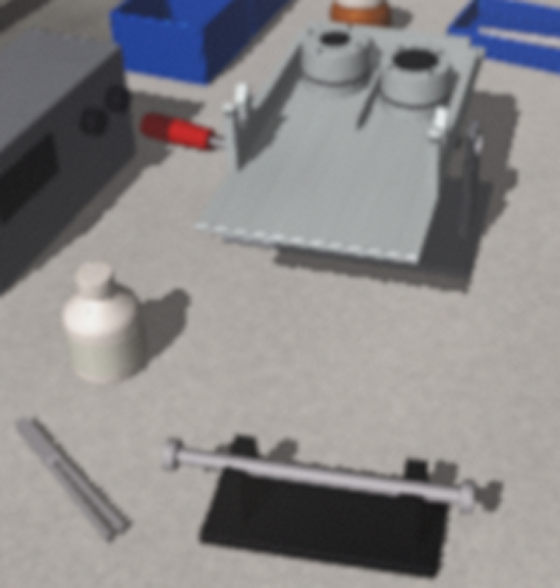

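```bash
cat > m1.py <<'E'
from h import *
t=cam("top"); s=cam("side")
f=lambda p,x0,y0,k:((p[0]+.5)/k-.5+x0,(p[1]+.5)/k-.5+y0)
A,ea=tri(t,f((69,200),155,140,3.4),s,f((468,494),170,170,2.8)); B,eb=tri(t,f((104,452),155,140,3.4),s,f((171,454),170,170,2.8))
print("heads pairing1",A,ea,B,eb)
A,ea=tri(t,f((69,200),155,140,3.4),s,f((171,454),170,170,2.8)); B,eb=tri(t,f((104,452),155,140,3.4),s,f((468,494),170,170,2.8))
print("pairing2",A,ea,B,eb,np.linalg.norm(A-B))
# notch towers
a,e=tri(t,f((375,92),155,140,3.4),s,f((240,95),170,170,2.8)); b,e2=tri(t,f((400,322),155,140,3.4),s,f((440,120),170,170,2.8))
print("towers",a,e,b,e2)
W=cloud(t)
# tray floor plane
m=(W[...,2]>.093)&(W[...,2]<.112)&(W[...,0]>.45)&(W[...,0]<.75)&(abs(W[...,1])<.25)
m=cv2.morphologyEx(m.astype(np.uint8),cv2.MORPH_OPEN,np.ones((3,3)))
P=W[m>0]; c=P.mean(0); u,sv,vt=np.linalg.svd(P-c,full_matrices=False); print(len(P),c,vt[2])
# lips / bounding
n,l,st,ce=cv2.connectedComponentsWithStats(m); 
cn,_=cv2.findContours(m,cv2.RETR_EXTERNAL,cv2.CHAIN_APPROX_NONE); 
for k in sorted(cn,key=cv2.contourArea)[-2:]:
    q=onz(t,k.reshape(-1,2),.1)[:,:2].astype(np.float32); R=cv2.minAreaRect(q); print(R); print(cv2.boxPoints(R))
for zlo,zhi in((.118,.132),(.134,.150),(.148,.17)):
    mm=(W[...,2]>zlo)&(W[...,2]<zhi)&(W[...,0]>.45)&(W[...,0]<.75)&(abs(W[...,1])<.25)
    n,l,st,ce=cv2.connectedComponentsWithStats(mm.astype(np.uint8))
    for i in range(1,n):
        if st[i,4]>8: print(zlo,ce[i],st[i],W[l==i].mean(0).round(4))
tcp=r.get_state(); w=cam("wrist"); print(tcp["tcp_pos"],tcp["eef_rot"],w["C"],w["R"][2])
E
python3 m1.py
```

```text
heads pairing1 [0.51158334 0.3422912  0.06711047] 0.13019564946023093 [0.49998805 0.36031124 0.10084522] 0.121758252366313
pairing2 [0.60656704 0.35698027 0.04465566] 0.00045019113874250215 [0.42283213 0.32895167 0.04620724] 0.0011368543796936813 0.18586696911841705
towers [0.66260305 0.12237637 0.16240709] 0.0019249690073266292 [0.5100219  0.10653703 0.16182039] 0.002105096696096504
7307 [0.59662222 0.05265737 0.10084435] [-4.50811687e-04  6.55762926e-04  9.99999683e-01]
((0.6117798089981079, -0.09557341039180756), (0.1659909337759018, 0.045799724757671356), 5.75530481338501)
[[ 0.5269063  -0.08111178]
 [ 0.5314991  -0.12668064]
 [ 0.6966533  -0.11003504]
 [ 0.69206053 -0.06446618]]
((0.5932525992393494, 0.08816035836935043), (0.16615907847881317, 0.215911865234375), 5.83004903793335)
[[ 0.49963683  0.18711883]
 [ 0.5215687  -0.02767624]
 [ 0.68686837 -0.01079811]
 [ 0.6649365   0.20399696]]
0.118 [307.89655172 162.73103448] [268 157  78  13 290] [0.6784 0.026  0.1254]
0.118 [320.00826446 229.47933884] [286 224  68  12 242] [ 5.226e-01 -3.000e-04  1.256e-01]
0.118 [277.05 234.45] [2
[... 294 characters left out ...]
48.7804878  193.80487805] [347 185   5  18  41] [ 0.6034 -0.0672  0.1363]
0.134 [324.14738806 210.7630597 ] [312 198  26  26 536] [ 0.5644 -0.0099  0.143 ]
0.134 [350.97727273 213.65909091] [349 204   5  21  44] [ 0.5575 -0.0714  0.1369]
0.148 [275.39130435 164.04347826] [273 162   6   5  23] [0.671  0.0998 0.1547]
0.148 [263.39130435 165.47826087] [261 164   6   4  23] [0.668 0.127 0.155]
0.148 [270.5 234.5] [268 233   6   4  24] [0.5114 0.1114 0.1554]
0.148 [282.66666667 233.16666667] [280 232   6   4  18] [0.5141 0.0841 0.1557]
[ 0.20890834 -0.64172427  0.2403375 ] [ 1.79975050e+02 -3.30145165e-03 -1.61967838e+02] [ 0.13310899 -0.66615624  0.38465076] [ 0.27457946  0.08921745 -0.95741651]
```

```bash
cat > plan.py <<'E'
import sys
from h import *
from scipy.spatial.transform import Rotation as Ro
# usage: plan(target xyz, yaw, n): n equal rows; turn spread evenly
def plan(p,yaw,n,start=None,pitchroll=(180,0)):
    s=r.get_state(); p0=np.array(s["tcp_pos"]); R0=Ro.from_euler("xyz",s["eef_rot"],degrees=True)
    if start is not None: p0,R0=start
    R1=Ro.from_euler("xyz",[180,0,yaw],degrees=True)
    rv=(R0.inv()*R1).as_rotvec(); dp=(np.array(p)-p0)/n
    print("t",round(s["time_s"],2),"tcp",p0.round(4),R0.as_euler("xyz",degrees=True).round(2),"F",np.round(s["contact_force"],2),"w",round(s["gripper_width"],4),"mm",np.round(1000*(np.array(p)-p0),1))
    for i in range(n):
        Ri=R0*Ro.from_rotvec(rv*i/n); print("slide",(Ri.inv().apply(dp)/.1).round(3).tolist(),"turn",(rv/n/1.5).round(4).tolist())
    return np.array(p),R1
E
python3 - <<'E'
from plan import *
a=plan([.55,-.2,.3],-171.3,11)
plan([.515,.343,.25],-171.3,11,a)
print(r.get_state()["joints"])
E
```

```text
t 0.4 tcp [ 0.209  -0.6418  0.2404] [ 179.99   -0.   -161.96] F [0.09 0.57 0.06] w 0.0876 mm [341.  441.8  59.6]
slide [-0.419, 0.286, -0.054] turn [0.0, -0.0, 0.0099]
slide [-0.415, 0.292, -0.054] turn [0.0, -0.0, 0.0099]
slide [-0.41, 0.298, -0.054] turn [0.0, -0.0, 0.0099]
slide [-0.406, 0.304, -0.054] turn [0.0, -0.0, 0.0099]
slide [-0.401, 0.31, -0.054] turn [0.0, -0.0, 0.0099]
slide [-0.397, 0.316, -0.054] turn [0.0, -0.0, 0.0099]
slide [-0.392, 0.322, -0.054] turn [0.0, -0.0, 0.0099]
slide [-0.387, 0.328, -0.054] turn [0.0, -0.0, 0.0099]
slide [-0.382, 0.333, -0.054] turn [0.0, -0.0, 0.0099]
slide [-0.377, 0.339, -0.054] turn [0.0, -0.0, 0.0099]
slide [-0.372, 0.345, -0.054] turn [0.0, -0.0, 0.0099]
t 0.4 tcp [ 0.55 -0.2   0.3 ] [ 180.     0.  -171.3] F [0.09 0.57 0.06] w 0.0876 mm [-35. 543. -50.]
slide [-0.043, 0.493, 0.045] turn [0.0, 0.0, 0.0]
slide [-0.043, 0.493, 0.045] turn [0.0, 0.0, 0.0]
slide [-0.043, 0.493, 0.045] turn [0.0, 0.0, 0.0]
slide [-0.043, 0.493, 0.045] turn [0.0, 0.0, 0.0]
slide [-0.043, 0.493, 0.045] turn [0.0, 0.0, 0.0]
slide [-0.043, 0.493, 0.045] turn [0.0, 0.0, 0.0]
slide [-0.043, 0.493, 0.045] turn [0.0, 0.0, 0.0]
slide [-0.043, 0.493, 0.045] turn [0.0, 0.0, 0.0]
slide [-0.043, 0.493, 0.045] turn [0.0, 0.0, 0.0]
slide [-0.043, 0.493, 0.045] turn [0.0, 0.0, 0.0]
slide [-0.043, 0.493, 0.045] turn [0.0, 0.0, 0.0]
[-5.54562532e+01  2.05518604e+01  6.74961396e-01 -3.38768448e-03
 -7.01348646e+01 -1.65073883e+01]
```

Call:
apply_moves --slide '[[-0.42, 0.29, -0.05], [-0.41, 0.29, -0.05], [-0.41, 0.3, -0.05], [-0.41, 0.3, -0.05], [-0.4, 0.31, -0.05], [-0.4, 0.32, -0.05], [-0.39, 0.32, -0.05], [-0.39, 0.33, -0.05]]' --turn '[[0, 0, 0.01], [0, 0, 0.01], [0, 0, 0.01], [0, 0, 0.01], [0, 0, 0.01], [0, 0, 0.01], [0, 0, 0.01], [0, 0, 0.01]]' --jaw '[0, 0, 0, 0, 0, 0, 0, 0]'

```text
time_s: 1.2
tcp_pos: [0.4532, -0.325, 0.2804]
eef_rot: [-180.0, 0.0, -168.9]
contact_force: [0.9, 0.0, 0.1]
gripper_width: 0.0878
```

Call:
apply_moves --slide '[[-0.38, 0.33, -0.05], [-0.38, 0.34, -0.05], [-0.37, 0.34, -0.05], [-0.04, 0.49, 0.04], [-0.04, 0.49, 0.04], [-0.04, 0.49, 0.04], [-0.04, 0.49, 0.04], [-0.04, 0.49, 0.04]]' --turn '[[0, 0, 0.01], [0, 0, 0.01], [0, 0, 0.01], [0, 0, 0], [0, 0, 0], [0, 0, 0], [0, 0, 0], [0, 0, 0]]' --jaw '[0, 0, 0, 0, 0, 0, 0, 0]'

```text
time_s: 2.0
tcp_pos: [0.5267, 0.0382, 0.2747]
eef_rot: [180.0, 0.0, -171.4]
contact_force: [2.2, -0.2, -0.2]
gripper_width: 0.0879
```

Run:
```python
from h import *
w=cam("wrist"); cv2.imwrite("pics/w1.png",w["pixels"]); import pickle; pickle.dump(w,open("w1.pkl","wb"))
s=r.get_state(); print(s["tcp_pos"],s["joints"])
```

```text
[0.5265224  0.0435729  0.27397282] [ 2.59521992e+01  5.41729102e+00 -1.46936776e+01 -9.41373778e-02
 -6.98143790e+01 -1.07193240e+02]
```

View pics/w1.png

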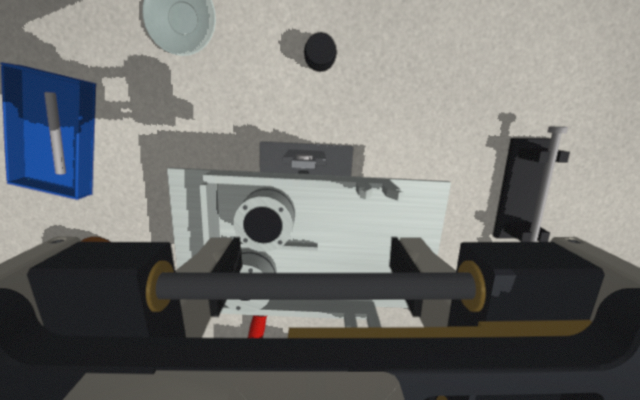

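The wrist view shows both notch towers of the near wall at (363,186) and (392,188), and the bar at (558,130)–(535,235). I'll move on to a point above the bar.

Call:
apply_moves --slide '[[-0.03, 0.48, 0.1], [-0.03, 0.48, 0.1], [-0.03, 0.48, 0.1], [-0.03, 0.48, 0.1], [-0.03, 0.48, 0.1], [-0.02, 0.48, 0.1], [0, 0, 0], [0, 0, 0]]' --turn '[[0, 0, 0], [0, 0, 0], [0, 0, 0], [0, 0, 0], [0, 0, 0], [0, 0, 0], [0, 0, 0], [0, 0, 0]]' --jaw '[0, 0, 0, 0, 0, 0, 0, 0]'

```text
time_s: 2.85
tcp_pos: [0.5005, 0.3244, 0.2138]
eef_rot: [-179.9, -0.1, -171.3]
contact_force: [0.8, 0.4, 0.7]
gripper_width: 0.0876
```

Run:
```python
from h import *
w=cam("wrist"); cv2.imwrite("pics/w2.png",w["pixels"]); import pickle; pickle.dump(w,open("w2.pkl","wb"))
s=r.get_state(); print(s["tcp_pos"],s["eef_rot"],s["joints"])
print(proj(w,[[.5147,.343,.045],[.6066,.357,.045],[.4228,.329,.045]]))
w1=pickle.load(open("w1.pkl","rb")); print(proj(w1,[[.5147,.343,.045],[.6066,.357,.045],[.4228,.329,.045],[.5114,.1114,.1555],[.5141,.0841,.1555]]))
```

```text
[0.50085546 0.32352698 0.21433951] [-1.79967660e+02 -2.71318329e-02 -1.71366385e+02] [ 5.16277703e+01  1.42670010e+01 -1.17678362e+01  5.73230586e-03
 -6.40070613e+01 -1.32996662e+02]
[[330.14411913 203.75775049]
 [328.93199079 277.59403191]
 [331.51978663 116.81631497]]
[[541.33329186 202.08679484]
 [526.96419472 264.14136055]
 [557.18346479 131.12425492]
 [395.61783703 197.59141382]
 [366.30047554 196.12116981]]
```

View pics/w2.png

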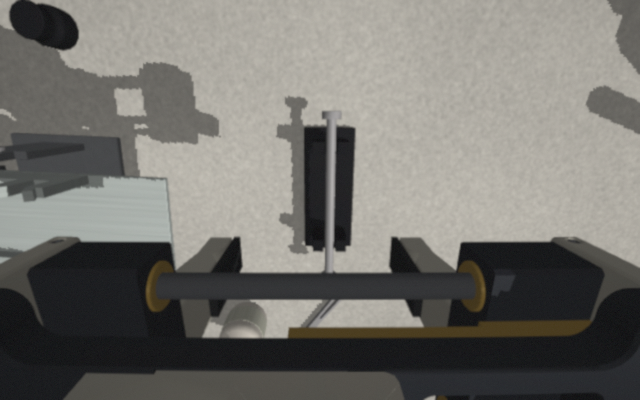

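Run:
```python
from h import *
import pickle
w=pickle.load(open("w2.pkl","rb")); g=cv2.cvtColor(w["pixels"],cv2.COLOR_BGR2GRAY).astype(int)
pts=[]
for row in range(135,238,6):
    x=np.arange(308,352); seg=g[row,308:352]; m=seg>(seg.min()+seg.max())/2+0; k=x[m]
    k=k[(k>318)&(k<342)]; pts.append((k.mean(),row)); 
pts=np.array(pts); q=onz(w,pts,.045); f=np.polyfit(q[:,0],q[:,1],1); print(np.degrees(np.arctan(f[0])),np.polyval(f,.5147), (q[:,1]-np.polyval(f,q[:,0])).std())
# head near robot end col row 115
print(onz(w,[(331.5,115)],.045))
w1=pickle.load(open("w1.pkl","rb")); cv2.imwrite("pics/w1z.png",cv2.resize(w1["pixels"][140:300,330:460],None,fx=4.5,fy=3.7,interpolation=cv2.INTER_CUBIC))
W=cloud(w1)
for zlo,zhi in((.15,.165),):
    mm=(W[...,2]>zlo)&(W[...,2]<zhi)&(W[...,0]>.45)&(W[...,0]<.56)&(W[...,1]>.05)&(W[...,1]<.16)
    n,l,st,ce=cv2.connectedComponentsWithStats(mm.astype(np.uint8))
    for i in range(1,n):
        if st[i,4]>3: print(zlo,ce[i],st[i],W[l==i].mean(0).round(4))
```

```text
8.476142511165973 0.3432910804483332 0.0001783856419262508
[[0.4210407  0.32868252 0.045     ]]
0.15 [365.04854369 192.89320388] [360 188  12  11 103] [0.5113 0.0824 0.1554]
0.15 [396.42016807 194.43697479] [389 190  15  11 119] [0.5084 0.1116 0.155 ]
```

View pics/w1z.png

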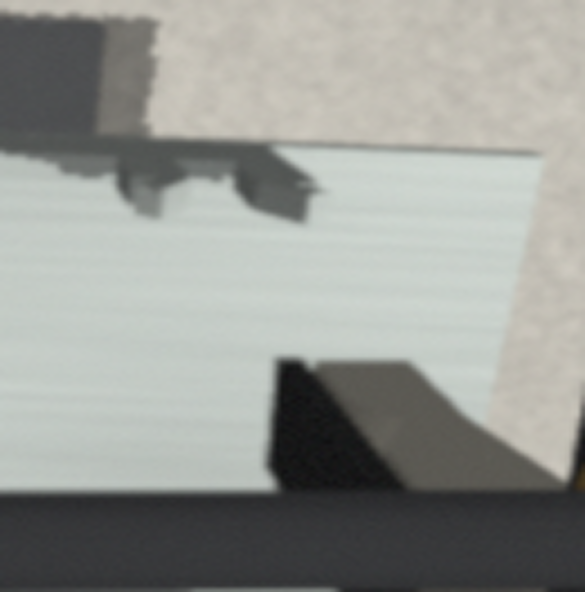

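Run:
```python
from plan import *
a=plan([.514,.3432,.12],-171.5,4)
plan([.514,.3432,.04],-171.5,4,a)
```

```text
t 2.9 tcp [0.5009 0.3235 0.2143] [-1.7997e+02 -3.0000e-02 -1.7137e+02] F [-0.26 -0.9   0.27] w 0.0876 mm [ 13.1  19.7 -94.3]
slide [-0.04, 0.044, 0.236] turn [-0.0001, -0.0001, 0.0004]
slide [-0.04, 0.044, 0.236] turn [-0.0001, -0.0001, 0.0004]
slide [-0.04, 0.044, 0.236] turn [-0.0001, -0.0001, 0.0004]
slide [-0.04, 0.044, 0.236] turn [-0.0001, -0.0001, 0.0004]
t 2.9 tcp [0.514  0.3432 0.12  ] [ 180.     0.  -171.5] F [-0.26 -0.9   0.27] w 0.0876 mm [  0.   0. -80.]
slide [0.0, -0.0, 0.2] turn [0.0, 0.0, 0.0]
slide [0.0, -0.0, 0.2] turn [0.0, 0.0, 0.0]
slide [0.0, -0.0, 0.2] turn [0.0, 0.0, 0.0]
slide [0.0, -0.0, 0.2] turn [0.0, 0.0, 0.0]
```

Call:
apply_moves --slide '[[-0.04, 0.045, 0.24], [-0.04, 0.045, 0.24], [-0.04, 0.045, 0.24], [-0.04, 0.04, 0.22], [0, 0, 0.2], [0, 0, 0.2], [0, 0, 0.2], [0, 0, 0.1]]' --turn '[[0, 0, 0], [0, 0, 0], [0, 0, 0], [0, 0, 0.001], [0, 0, 0], [0, 0, 0], [0, 0, 0], [0, 0, 0]]' --jaw '[0, 0, 0, 0, 0, 0, 0, 0]'

```text
time_s: 3.7
tcp_pos: [0.5143, 0.3414, 0.0496]
eef_rot: [-180.0, -0.1, -171.6]
contact_force: [-0.5, -0.7, 0.5]
gripper_width: 0.0874
```

Call:
apply_moves --slide '[[0, 0, 0.1], [0, 0, 0]]' --turn '[[0, 0, 0], [0, 0, 0]]' --jaw '[0, 0]'

```text
time_s: 3.9
tcp_pos: [0.5142, 0.3424, 0.0399]
eef_rot: [-180.0, -0.1, -171.6]
contact_force: [0.5, 0.4, 0.9]
gripper_width: 0.0874
```

Run:
```python
from plan import *
plan([.514,.3432,.04],-171.5,1)
```

```text
t 3.9 tcp [0.5142 0.3424 0.0399] [-1.7996e+02 -5.0000e-02 -1.7155e+02] F [0.48 0.4  0.86] w 0.0874 mm [-0.2  0.8  0.1]
slide [0.001, 0.008, -0.001] turn [-0.0005, -0.0006, -0.0006]
```

Good position. I'll close the jaws gently, then firmly.

Call:
apply_moves --slide '[[0, 0.008, 0], [0, 0, 0], [0, 0, 0], [0, 0, 0], [0, 0, 0], [0, 0, 0], [0, 0, 0], [0, 0, 0]]' --turn '[[0, 0, 0], [0, 0, 0], [0, 0, 0], [0, 0, 0], [0, 0, 0], [0, 0, 0], [0, 0, 0], [0, 0, 0]]' --jaw '[0.5, 0.7, 0.8, 0.85, 0.9, 1, 1, 1]' --newtons 20

```text
time_s: 4.7
tcp_pos: [0.5141, 0.344, 0.0405]
eef_rot: [-180.0, -0.0, -171.5]
contact_force: [-1.3, 0.0, 0.3]
gripper_width: 0.0293
```

Call:
apply_moves --slide '[[0, 0, 0], [0, 0, 0]]' --turn '[[0, 0, 0], [0, 0, 0]]' --jaw '[1, 1]' --newtons 40

```text
time_s: 4.9
tcp_pos: [0.5141, 0.344, 0.0405]
eef_rot: [-180.0, -0.0, -171.5]
contact_force: [-0.5, -0.5, -0.8]
gripper_width: 0.0133
```

Call:
apply_moves --slide '[[0, 0, 0], [0, 0, 0], [0, 0, -0.05], [0, 0, -0.2], [0, 0, -0.3], [0, 0, -0.3], [0, 0, -0.3], [0, 0, -0.3]]' --turn '[[0, 0, 0], [0, 0, 0], [0, 0, 0], [0, 0, 0], [0, 0, 0], [0, 0, 0], [0, 0, 0], [0, 0, 0]]' --jaw '[1, 1, 1, 1, 1, 1, 1, 1]'

```text
time_s: 5.7
tcp_pos: [0.5139, 0.3439, 0.187]
eef_rot: [180.0, -0.0, -171.5]
contact_force: [0.2, 1.0, -1.2]
gripper_width: 0.0086
```

Run:
```python
from plan import *
a=plan([.5911,.1053,.19],-174.32,6)
s=cam("side");w=cam("wrist"); I=np.vstack([cv2.resize(s["pixels"][150:350,150:450],None,fx=2,fy=1.5),w["pixels"][80:,20:620]]); print(I.shape); cv2.imwrite("pics/g1.png",I[:600])
```

```text
t 5.7 tcp [0.5139 0.3439 0.187 ] [ 1.7999e+02 -1.0000e-02 -1.7150e+02] F [ 0.24  0.97 -1.17] w 0.0086 mm [  77.2 -238.6    3. ]
slide [-0.069, -0.412, -0.005] turn [0.0, -0.0, 0.0055]
slide [-0.072, -0.412, -0.005] turn [0.0, -0.0, 0.0055]
slide [-0.075, -0.411, -0.005] turn [0.0, -0.0, 0.0055]
slide [-0.079, -0.41, -0.005] turn [0.0, -0.0, 0.0055]
slide [-0.082, -0.41, -0.005] turn [0.0, -0.0, 0.0055]
slide [-0.085, -0.409, -0.005] turn [0.0, -0.0, 0.0055]
(620, 600, 3)
```

View pics/g1.png

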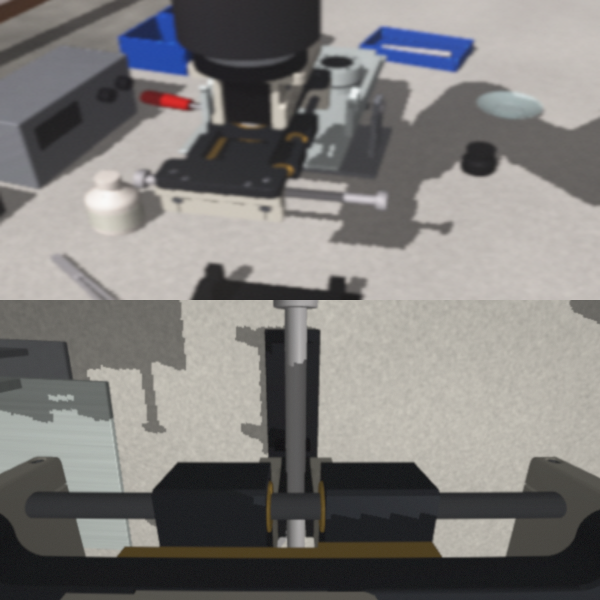

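Run:
```python
from h import *
s=r.get_state(); w=cam("wrist"); g=cv2.cvtColor(w["pixels"],cv2.COLOR_BGR2GRAY); 
crop=cv2.resize(w["pixels"][60:290,260:370],None,fx=5,fy=2.5,interpolation=cv2.INTER_CUBIC); cv2.imwrite("pics/g2.png",crop)
z=s["tcp_pos"][2]+.0045
for row in (90,110,140,170,200,230):
    print(row,g[row,290:345].tolist())
print(s["tcp_pos"],z,w["depth"][140,310:320])
```

```text
90 [179, 176, 177, 177, 176, 176, 177, 176, 176, 175, 176, 177, 175, 167, 139, 96, 82, 89, 100, 110, 120, 127, 134, 139, 148, 154, 159, 163, 167, 170, 169, 167, 162, 159, 157, 153, 152, 166, 177, 177, 176, 178, 183, 187, 190, 189, 186, 183, 183, 183, 185, 184, 186, 185, 185]
110 [35, 37, 34, 37, 36, 34, 35, 38, 38, 35, 37, 38, 39, 42, 56, 70, 82, 88, 98, 111, 120, 128, 134, 139, 147, 154, 160, 165, 171, 176, 173, 168, 164, 160, 156, 148, 123, 74, 44, 39, 41, 43, 40, 43, 42, 41, 43, 48, 60, 92, 138, 175, 183, 182, 182]
140 [35, 32, 35, 35, 32, 38, 35, 37, 34, 36, 34, 36, 38, 36, 49, 63, 77, 87, 97, 109, 118, 127, 133, 140, 147, 154, 161, 168, 176, 180, 176, 171, 162, 143, 107, 84, 64, 45, 39, 36, 36, 36, 35, 36, 35, 35, 37, 39, 63, 122, 174, 185, 184, 186, 185]
170 [35, 37, 37, 34, 36, 34, 35, 34, 36, 35, 34, 37, 36, 37, 44, 60, 74, 81, 83, 88, 89, 90, 91, 94, 93, 93, 94, 92, 94, 91, 90, 86, 86, 83, 78, 68, 50, 37, 36, 38, 34, 38, 37, 35, 36, 37, 38, 53, 99, 151, 178, 185, 185, 185, 183]
200 [37, 32, 34, 35, 35, 35, 34, 32, 36, 33, 32, 34, 34, 35, 38, 55, 72, 81, 85, 88, 89, 92, 93, 93, 93, 93, 94, 93, 92, 90, 90, 87, 85, 82, 79, 68, 45, 36, 36, 34, 34, 34, 38, 37, 35, 35, 42, 76, 129, 169, 179, 181, 182, 185, 186]
230 [32, 33, 31, 34, 26, 19, 23, 21, 19, 23, 24, 20, 13, 20, 28, 43, 64, 77, 84, 88, 89, 92, 91, 92, 93, 93, 93, 93, 92, 91, 89, 88, 84, 81, 73, 56, 35, 20, 21, 22, 29, 34, 33, 34, 34, 36, 61, 117, 168, 182, 183, 184, 185, 184, 183]
[0.51592557 0.34564302 0.19074148] 0.19524147784969012 [0.13381377 0.132604   0.13286483 0.13209605 0.13239448 0.1317854
 0.13214593 0.13181551 0.13343485 0.13354358]
```

View pics/g2.png

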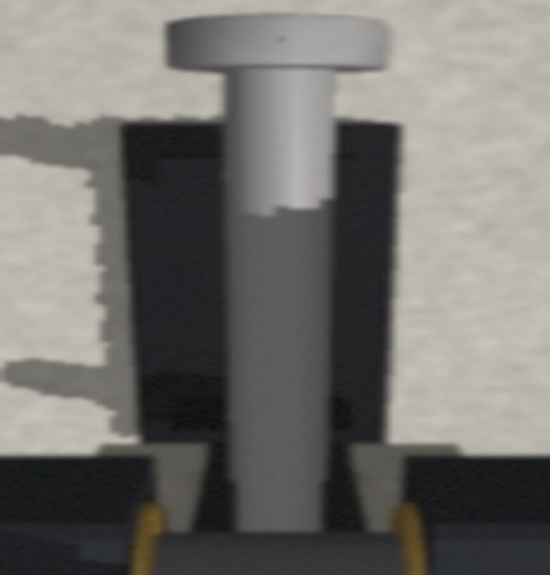

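Run:
```python
from h import *
for i in range(3):
    s=r.get_state(); print(s["time_s"],s["tcp_pos"],s["qd"].round(2),s["contact_force"]); w=cam("wrist")
R=w["R"]
q=onz(w,[(315.3,66),(315.3,67.5),(315.3,88)],s["tcp_pos"][2]+.0145); print(np.linalg.norm((q-s["tcp_pos"])[:,:2],axis=1))
```

```text
5.85 [0.51489738 0.34493971 0.18819952] [ 0.01  2.14 -2.91 -1.15  1.12  0.02] [-0.54605244  0.26870369 -2.14595523]
5.9 [0.51407101 0.34422031 0.18630091] [ 0.06  1.62 -1.83 -0.46  0.33 -0.02] [ 0.491698   -0.57058208 -1.96733864]
5.95 [0.51362989 0.34376596 0.18511828] [ 0.03  1.16 -0.84 -0.1   0.05 -0.02] [ 0.01331959  0.29820811 -2.47703003]
[0.09802117 0.09745783 0.08961906]
```

Call:
apply_moves --slide '[[-0.07, -0.41, 0], [-0.07, -0.41, 0], [-0.075, -0.41, 0], [-0.08, -0.41, 0], [-0.08, -0.41, 0], [-0.085, -0.3, 0], [0, -0.1, 0], [0, 0, 0]]' --turn '[[0, 0, 0.006], [0, 0, 0.006], [0, 0, 0.006], [0, 0, 0.005], [0, 0, 0.005], [0, 0, 0.005], [0, 0, 0], [0, 0, 0]]' --jaw '[1, 1, 1, 1, 1, 1, 1, 1]'

```text
time_s: 6.8
tcp_pos: [0.5901, 0.1051, 0.1841]
eef_rot: [-180.0, -0.1, -174.5]
contact_force: [-0.8, -0.5, -1.1]
gripper_width: 0.009
```

Call:
apply_moves --slide '[[0, 0, 0], [0, 0, 0]]' --turn '[[0, 0, 0], [0, 0, 0]]' --jaw '[1, 1]'

```text
time_s: 7.0
tcp_pos: [0.5903, 0.1077, 0.1851]
eef_rot: [-180.0, -0.0, -174.3]
contact_force: [-0.1, -0.2, -1.6]
gripper_width: 0.0088
```

Run:
```python
from plan import *
plan([.5911,.1053,.16],-174.32,1)
w=cam("wrist"); cv2.imwrite("pics/p1.png",cv2.resize(w["pixels"][60:290,180:480],None,fx=2.6,fy=2.6,interpolation=cv2.INTER_CUBIC))
import pickle; pickle.dump(w,open("p1.pkl","wb")); print(proj(w,[[.5114,.1114,.157],[.5141,.0841,.157]]), w["C"])
plan([.5911,.1053,.16],-174.32,1)
W=cloud(w)
mm=(W[...,2]>.15)&(W[...,2]<.162)&(W[...,0]>.45)&(W[...,0]<.56)&(W[...,1]>.05)&(W[...,1]<.16)
n,l,st,ce=cv2.connectedComponentsWithStats(mm.astype(np.uint8))
for i in range(1,n):
        if st[i,4]>3: print(ce[i],st[i],W[l==i].mean(0).round(4),W[l==i].min(0).round(4),W[l==i].max(0).round(4))
```

```text
t 7.0 tcp [0.5903 0.1077 0.1851] [-1.8000e+02 -4.0000e-02 -1.7428e+02] F [-0.1  -0.16 -1.57] w 0.0088 mm [  0.8  -2.4 -25.1]
slide [-0.006, -0.025, 0.251] turn [-0.0001, -0.0004, 0.0005]
[[335.98814916 115.97133827]
 [287.21411644 115.9039199 ]] [0.5110522  0.09981559 0.32947701]
t 7.05 tcp [0.5903 0.1078 0.1853] [-1.8000e+02 -2.0000e-02 -1.7426e+02] F [-0.19 -0.52 -1.36] w 0.0091 mm [  0.8  -2.5 -25.3]
slide [-0.005, -0.026, 0.253] turn [-0.0, -0.0002, 0.0007]
[285.91828794 111.75875486] [277 105  21  14 257] [0.512  0.0831 0.1558] [0.5082 0.0778 0.15  ] [0.5158 0.0892 0.16  ]
[337.23970037 111.54681648] [327 105  21  14 267] [0.509  0.1119 0.1556] [0.5049 0.106  0.1501] [0.5131 0.1173 0.1595]
```

View pics/p1.png

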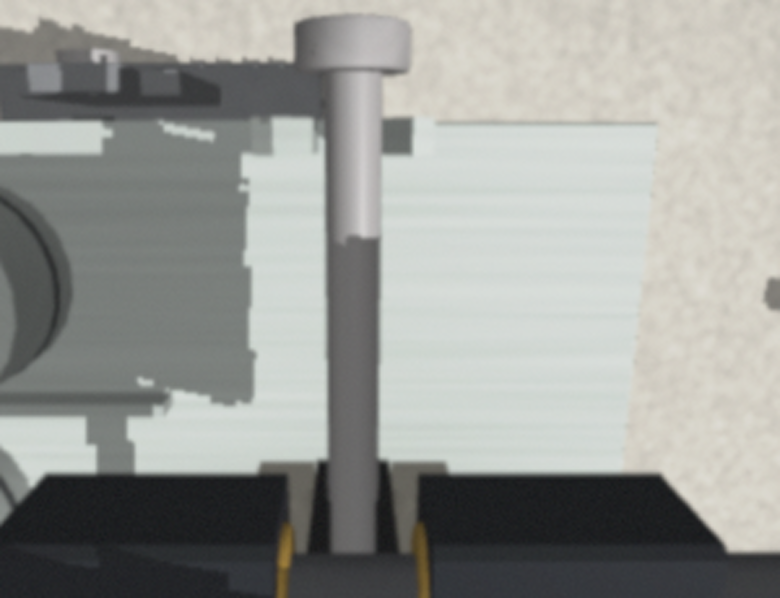

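The notch centre measures y≈0.0975 at x=0.5105, while the bar is at about 0.0998. I'll shift −2.3 mm and lower it into the flare.

Call:
apply_moves --slide '[[0, -0.024, 0.0], [0, 0, 0.1], [0, 0, 0.1], [0, 0, 0.1], [0, 0, 0.05], [0, 0, 0], [0, 0, 0], [0, 0, 0]]' --turn '[[0, 0, 0], [0, 0, 0], [0, 0, 0], [0, 0, 0], [0, 0, 0], [0, 0, 0], [0, 0, 0], [0, 0, 0]]' --jaw '[1, 1, 1, 1, 1, 1, 1, 1]'

```text
time_s: 7.85
tcp_pos: [0.5912, 0.1045, 0.1509]
eef_rot: [180.0, 0.0, -174.3]
contact_force: [0.5, -0.0, -1.4]
gripper_width: 0.0088
```

Run:
```python
from plan import *
w=cam("wrist"); cv2.imwrite("pics/p2.png",cv2.resize(w["pixels"][40:270,180:480],None,fx=2.6,fy=2.6,interpolation=cv2.INTER_CUBIC))
plan([.5903,.1054,.1255],-174.32,1)
W=cloud(w)
mm=(W[...,2]>.15)&(W[...,2]<.162)&(W[...,0]>.49)&(W[...,0]<.525)&(W[...,1]>.05)&(W[...,1]<.16)
n,l,st,ce=cv2.connectedComponentsWithStats(mm.astype(np.uint8))
for i in range(1,n):
        if st[i,4]>3: print(ce[i],st[i],W[l==i].mean(0).round(4),W[l==i].min(0).round(4),W[l==i].max(0).round(4))
```

```text
t 7.9 tcp [0.5912 0.1045 0.151 ] [ 1.7999e+02  5.0000e-02 -1.7434e+02] F [-0.1  -0.79 -0.77] w 0.0084 mm [ -0.9   0.9 -25.5]
slide [0.008, 0.01, 0.255] turn [0.0002, 0.0006, -0.0002]
[315.3096687  108.95267072] [ 293   67   45   78 1479] [0.5103 0.0964 0.1595] [0.4924 0.0851 0.1502] [0.525 0.105 0.162]
[285.88194444 110.41666667] [274 102  26  18 432] [0.5121 0.0832 0.1556] [0.5078 0.0776 0.15  ] [0.5163 0.089  0.1602]
[349.5908046  110.25977011] [336 102  27  19 435] [0.5092 0.1118 0.1556] [0.5051 0.1059 0.1501] [0.5131 0.1176 0.1597]
```

View pics/p2.png

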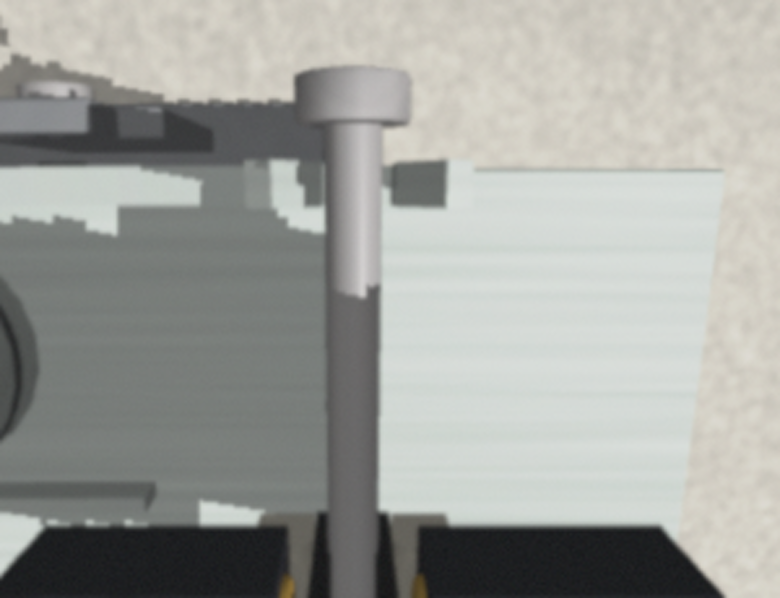

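Call:
apply_moves --slide '[[0, 0.012, 0], [0, 0, 0], [0, 0, 0.05], [0, 0, 0.05], [0, 0, 0.03], [0, 0, 0.02], [0, 0, 0], [0, 0, 0]]' --turn '[[0, 0, 0], [0, 0, 0], [0, 0, 0], [0, 0, 0], [0, 0, 0], [0, 0, 0], [0, 0, 0], [0, 0, 0]]' --jaw '[1, 1, 1, 1, 1, 1, 1, 1]'

```text
time_s: 8.7
tcp_pos: [0.5908, 0.1056, 0.1355]
eef_rot: [-180.0, -0.0, -174.3]
contact_force: [0.1, 0.0, -1.1]
gripper_width: 0.0086
```

Run:
```python
from plan import *
w=cam("wrist"); t=cam("top"); s=cam("side"); cv2.imwrite("pics/p3.png",cv2.resize(w["pixels"][20:250,180:480],None,fx=2.6,fy=2.6,interpolation=cv2.INTER_CUBIC))
cv2.imwrite("pics/s3.png",cv2.resize(s["pixels"][160:290,220:370],None,fx=4,fy=4,interpolation=cv2.INTER_CUBIC))
plan([.5912,.1056,.1255],-174.32,1)
```

```text
t 8.85 tcp [0.5909 0.1056 0.1357] [ 1.8000e+02  2.0000e-02 -1.7434e+02] F [ 0.95 -0.27 -1.02] w 0.0088 mm [  0.3  -0.  -10.2]
slide [-0.003, -0.001, 0.102] turn [0.0001, 0.0002, -0.0002]
```

View pics/p3.png

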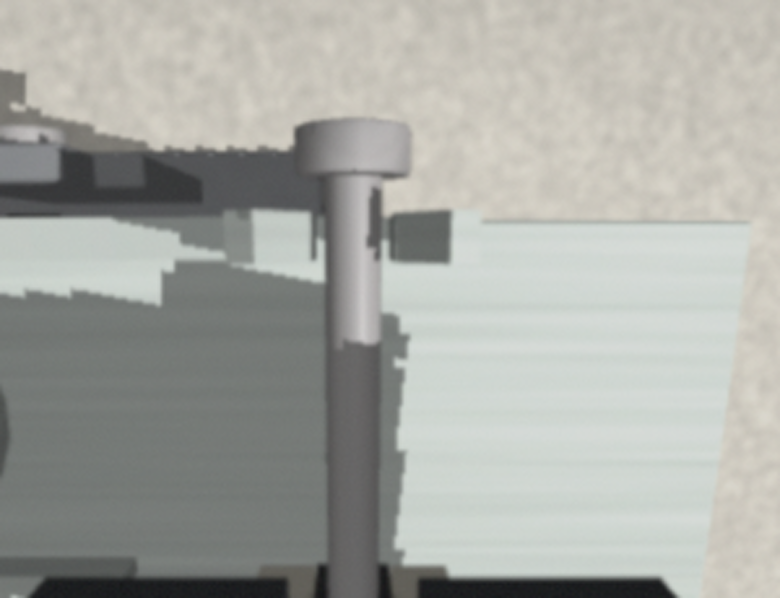

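View pics/s3.png

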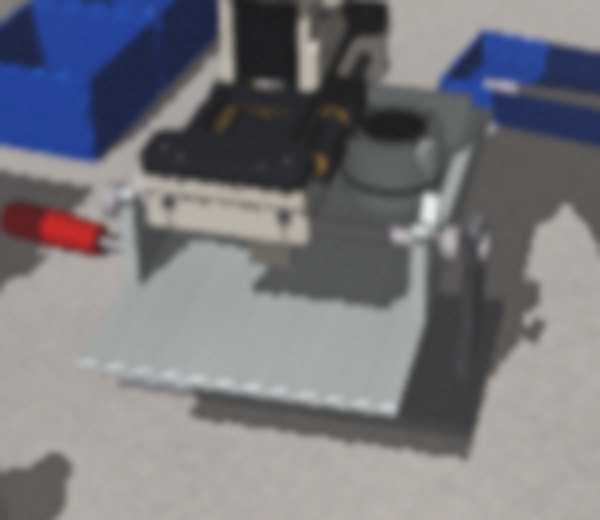

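Bar is already inside the straight part of the notches, with no contact force. I'll keep lowering in small steps.

Call:
apply_moves --slide '[[0, 0, 0.03], [0, 0, 0.03], [0, 0, 0.02], [0, 0, 0], [0, 0, 0]]' --turn '[[0, 0, 0], [0, 0, 0], [0, 0, 0], [0, 0, 0], [0, 0, 0]]' --jaw '[1, 1, 1, 1, 1]'

```text
time_s: 9.35
tcp_pos: [0.5907, 0.1056, 0.1274]
eef_rot: [-180.0, -0.0, -174.3]
contact_force: [-0.1, 0.2, -0.8]
gripper_width: 0.0087
```

Call:
apply_moves --slide '[[0, 0, 0.01], [0, 0, 0], [0, 0, 0]]' --turn '[[0, 0, 0], [0, 0, 0], [0, 0, 0]]' --jaw '[1, 1, 1]'

```text
time_s: 9.65
tcp_pos: [0.5908, 0.1056, 0.1266]
eef_rot: [180.0, 0.0, -174.3]
contact_force: [0.3, -0.2, -0.3]
gripper_width: 0.0086
```

Call:
apply_moves --slide '[[0, 0, 0.01], [0, 0, 0], [0, 0, 0]]' --turn '[[0, 0, 0], [0, 0, 0], [0, 0, 0]]' --jaw '[1, 1, 1]'

```text
time_s: 9.95
tcp_pos: [0.5908, 0.1056, 0.1255]
eef_rot: [-180.0, 0.0, -174.3]
contact_force: [0.3, -0.4, -0.8]
gripper_width: 0.0088
```

Run:
```python
from plan import *
F=[]
for i in range(4): F.append(r.get_state()["contact_force"]); r.capture("wrist")
print(np.mean(F,0))
w=cam("wrist"); cv2.imwrite("pics/p4.png",cv2.resize(w["pixels"][20:250,180:480],None,fx=2.6,fy=2.6,interpolation=cv2.INTER_CUBIC))
```

```text
[ 0.30728066 -0.05695618 -1.38689304]
```

View pics/p4.png

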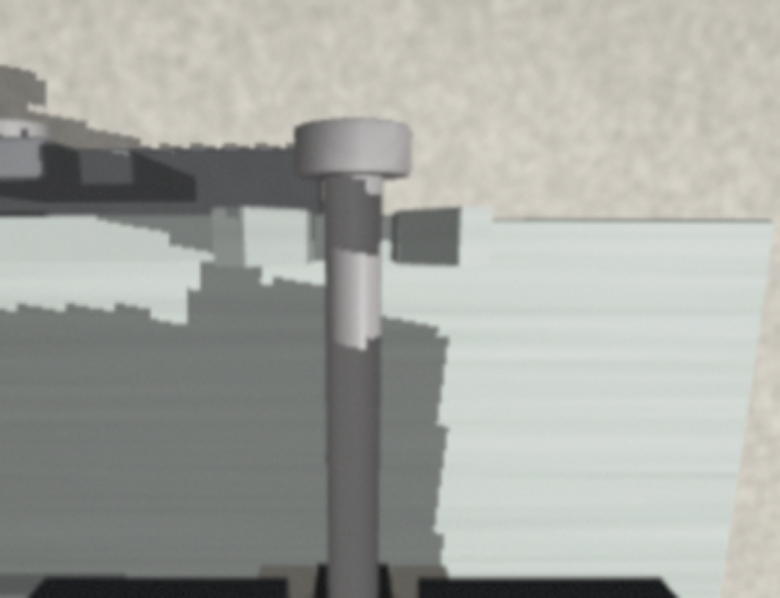

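Still carrying its full weight, so I'll lower a little more.

Call:
apply_moves --slide '[[0, 0, 0.01], [0, 0, 0], [0, 0, 0], [0, 0, 0]]' --turn '[[0, 0, 0], [0, 0, 0], [0, 0, 0], [0, 0, 0]]' --jaw '[1, 1, 1, 1]'

```text
time_s: 10.6
tcp_pos: [0.5909, 0.1057, 0.1252]
eef_rot: [180.0, 0.0, -174.3]
contact_force: [-3.3, -0.1, 5.6]
gripper_width: 0.0087
```

Run:
```python
from plan import *
F=[]
for i in range(4): F.append(r.get_state()["contact_force"]); r.capture("wrist")
print(np.mean(F,0),r.get_state()["tcp_pos"])
```

```text
[-2.87548254  0.26186311  5.6710463 ] [0.59085686 0.10563692 0.12525113]
```

Contact made: 5.6 N up, with TCP z at the expected seat height. I'll ease off by 0.4 mm and release.

Call:
apply_moves --slide '[[0, 0, -0.004], [0, 0, 0], [0, 0, 0], [0, 0, 0], [0, 0, 0], [0, 0, 0]]' --turn '[[0, 0, 0], [0, 0, 0], [0, 0, 0], [0, 0, 0], [0, 0, 0], [0, 0, 0]]' --jaw '[1, 1, 0.8, 0.7, 0.65, 0.65]'

```text
time_s: 11.4
tcp_pos: [0.5907, 0.1055, 0.1247]
eef_rot: [-180.0, -0.0, -174.3]
contact_force: [0.1, -0.2, 0.2]
gripper_width: 0.0298
```

Run:
```python
from plan import *
w=cam("wrist"); s=cam("side"); cv2.imwrite("pics/p5.png",cv2.resize(w["pixels"][20:250,180:480],None,fx=2.6,fy=2.6,interpolation=cv2.INTER_CUBIC))
plan([.59,.1056,.2],-174.3,3)
```

```text
t 11.5 tcp [0.5907 0.1055 0.1248] [-1.8000e+02 -1.0000e-02 -1.7435e+02] F [ 0.56 -0.31  0.17] w 0.0304 mm [-0.7  0.1 75.2]
slide [0.002, 0.0, -0.251] turn [-0.0, -0.0001, -0.0002]
slide [0.002, 0.0, -0.251] turn [-0.0, -0.0001, -0.0002]
slide [0.002, 0.001, -0.251] turn [-0.0, -0.0001, -0.0002]
```

View pics/p5.png

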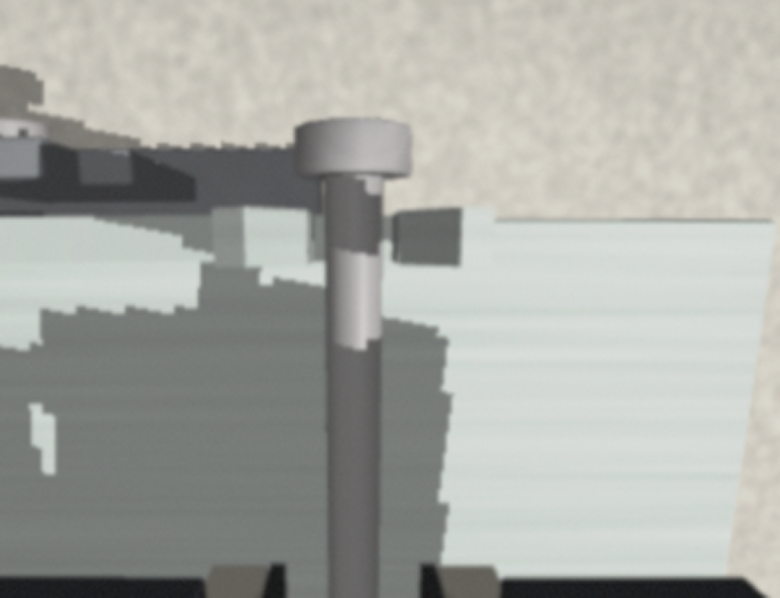

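Call:
apply_moves --slide '[[0, 0, -0.15], [0, 0, -0.25], [0, 0, -0.3], [0, 0, -0.2], [0, 0, 0], [0, 0, 0]]' --turn '[[0, 0, 0], [0, 0, 0], [0, 0, 0], [0, 0, 0], [0, 0, 0], [0, 0, 0]]' --jaw '[0.65, 0.65, 0.65, 0.65, 0.8, 1]'

```text
time_s: 12.1
tcp_pos: [0.5907, 0.1057, 0.2151]
eef_rot: [180.0, 0.0, -174.4]
contact_force: [-0.4, 0.8, -0.7]
gripper_width: 0.0198
```

Run:
```python
from plan import *
s=cam("side"); w=cam("wrist"); t=cam("top")
cv2.imwrite("pics/s6.png",cv2.resize(s["pixels"][160:290,220:370],None,fx=4,fy=4,interpolation=cv2.INTER_CUBIC))
cv2.imwrite("pics/w6.png",w["pixels"])
W=cloud(w)
mm=(W[...,2]>.118)&(W[...,2]<.16)&(W[...,0]>.47)&(W[...,0]<.7)&(W[...,1]>.05)&(W[...,1]<.16)
plan([.5839,.178,.15],-84.3,11)
```

```text
t 12.25 tcp [0.5902 0.1054 0.2138] [-1.7997e+02 -1.0000e-01 -1.7435e+02] F [ 0.45  0.55 -0.14] w 0.0085 mm [ -6.3  72.6 -63.8]
slide [-0.001, 0.066, 0.058] turn [0.0001, -0.0001, -0.0952]
slide [-0.01, 0.065, 0.058] turn [0.0001, -0.0001, -0.0952]
slide [-0.02, 0.063, 0.058] turn [0.0001, -0.0001, -0.0952]
slide [-0.028, 0.06, 0.058] turn [0.0001, -0.0001, -0.0952]
slide [-0.037, 0.055, 0.058] turn [0.0001, -0.0001, -0.0952]
slide [-0.044, 0.05, 0.058] turn [0.0001, -0.0001, -0.0952]
slide [-0.051, 0.043, 0.058] turn [0.0001, -0.0001, -0.0952]
slide [-0.056, 0.035, 0.058] turn [0.0001, -0.0001, -0.0952]
slide [-0.061, 0.027, 0.058] turn [0.0001, -0.0001, -0.0952]
slide [-0.064, 0.018, 0.058] turn [0.0001, -0.0001, -0.0952]
slide [-0.066, 0.009, 0.058] turn [0.0001, -0.0001, -0.0952]
```

View pics/s6.png

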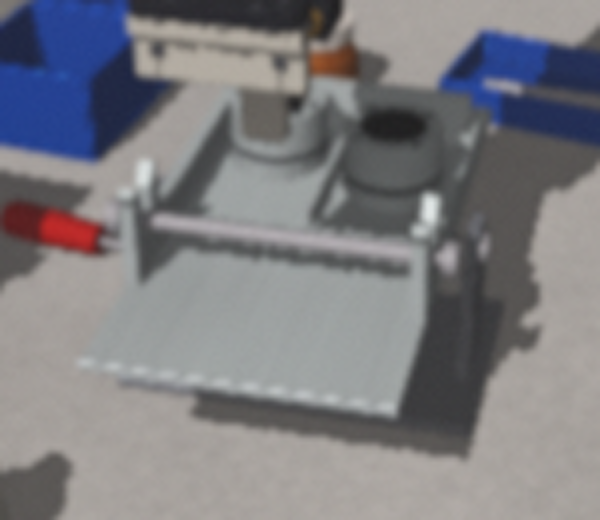

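View pics/w6.png

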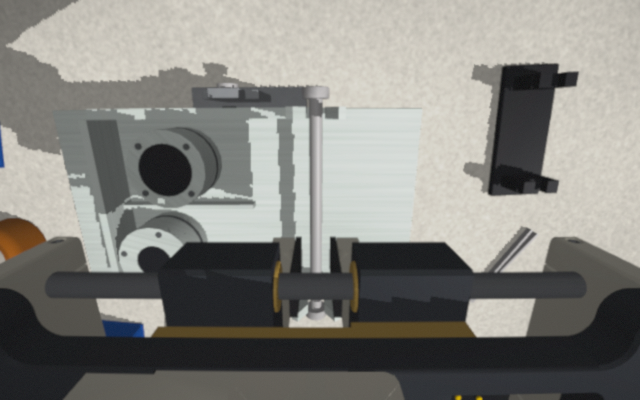

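The bar sits in both notches. I'll check the seating height at both ends by projecting the expected seat axis into the side and wrist views.

Run:
```python
from h import *
s=cam("side"); w=cam("wrist")
a=np.radians(5.68); u=np.array([np.cos(a),np.sin(a),0]); S=np.array([.5908,.1056,.130])
G=cv2.cvtColor(s["pixels"],cv2.COLOR_BGR2GRAY); 
for d in (-70,-60,-40,-20,0,20,40,60,70):
    p=proj(s,S+u*d/1000)[0]; up=proj(s,S+u*d/1000+[0,0,.005])[0]
    col=int(round(p[0])); r0=int(p[1])-8; print(d,p.round(1),(p[1]-up[1]).round(1),r0,G[r0:r0+17,col].tolist())
I=cv2.resize(s["pixels"][205:235,245:335],None,fx=8,fy=8,interpolation=cv2.INTER_NEAREST)
cv2.imwrite("pics/s7.png",I)
```

```text
-70 [321.7 222.4] 2.0 214 [81, 89, 104, 115, 114, 108, 121, 145, 164, 167, 158, 142, 130, 124, 130, 145, 157]
-60 [317.1 221.8] 2.0 213 [87, 83, 84, 83, 84, 96, 120, 140, 160, 173, 164, 136, 109, 93, 87, 97, 129]
-40 [307.9 220.6] 2.0 212 [82, 83, 82, 82, 84, 93, 116, 142, 164, 172, 159, 129, 99, 87, 95, 123, 146]
-20 [298.8 219.4] 2.0 211 [84, 80, 85, 97, 110, 121, 132, 149, 167, 170, 154, 127, 102, 89, 101, 131, 152]
0 [289.7 218.2] 2.0 210 [161, 161, 161, 161, 161, 158, 150, 156, 170, 168, 150, 127, 105, 92, 101, 133, 155]
20 [280.7 217.1] 2.0 209 [161, 162, 161, 162, 163, 158, 151, 156, 173, 168, 145, 121, 102, 89, 100, 130, 150]
40 [271.9 215.9] 1.9 207 [141, 151, 156, 153, 139, 135, 144, 147, 158, 171, 165, 141, 121, 104, 88, 100, 131]
60 [263.  214.8] 1.9 206 [120, 98, 80, 71, 69, 70, 81, 115, 152, 169, 159, 127, 96, 84, 82, 83, 87]
70 [258.7 214.2] 1.9 206 [104, 108, 103, 91, 80, 77, 86, 119, 157, 161, 138, 104, 77, 69, 70, 71, 73]
```

View pics/s7.png

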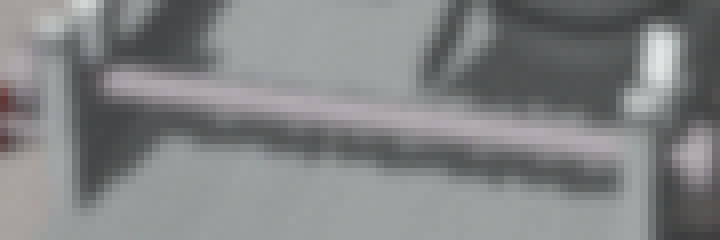

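The bar's highlight rows match the projected seated axis to 0.2 px along the whole length, so both ends are seated. Next is the front lip.

Call:
apply_moves --slide '[[0, 0.07, 0.03], [-0.01, 0.065, 0.03], [-0.02, 0.063, 0.03], [-0.03, 0.06, 0.05], [-0.035, 0.055, 0.05], [-0.045, 0.05, 0.05], [-0.05, 0.045, 0.08], [-0.055, 0.035, 0.08]]' --turn '[[0, 0, -0.095], [0, 0, -0.095], [0, 0, -0.095], [0, 0, -0.095], [0, 0, -0.095], [0, 0, -0.095], [0, 0, -0.095], [0, 0, -0.095]]' --jaw '[1, 1, 1, 1, 1, 1, 1, 1]'

```text
time_s: 13.15
tcp_pos: [0.5858, 0.1589, 0.1741]
eef_rot: [180.0, -0.0, -108.7]
contact_force: [0.1, -0.3, -0.3]
gripper_width: 0.0005
```

Call:
apply_moves --slide '[[-0.06, 0.03, 0.08], [-0.065, 0.02, 0.08], [-0.065, 0.01, 0.08], [0, 0, 0], [0, 0, 0]]' --turn '[[0, 0, -0.095], [0, 0, -0.095], [0, 0, -0.095], [0, 0, 0], [0, 0, 0]]' --jaw '[1, 1, 1, 1, 1]'

```text
time_s: 13.65
tcp_pos: [0.5835, 0.1786, 0.1505]
eef_rot: [179.9, -0.0, -84.7]
contact_force: [0.3, -0.8, 0.1]
gripper_width: 0.0001
```

Run:
```python
from plan import *
plan([.5839,.178,.118],-84.3,3)
t=cam("top"); s=cam("side"); w=cam("wrist")
A=cv2.resize(t["pixels"][120:280,180:420],None,fx=2.5,fy=2.5); B=cv2.resize(w["pixels"],None,fx=.5,fy=.5); C=cv2.resize(s["pixels"],None,fx=.5,fy=.5)
cv2.imwrite("pics/f1.png",np.vstack([A,np.hstack([B,C])[:, :600]]))
```

```text
t 13.65 tcp [0.5835 0.1786 0.1505] [ 1.7995e+02 -4.0000e-02 -8.4740e+01] F [ 0.34 -0.83  0.14] w 0.0001 mm [  0.4  -0.6 -32.5]
slide [0.002, -0.001, 0.108] turn [0.0002, -0.0001, -0.0017]
slide [0.002, -0.001, 0.108] turn [0.0002, -0.0001, -0.0017]
slide [0.002, -0.001, 0.108] turn [0.0002, -0.0001, -0.0017]
```

View pics/f1.png

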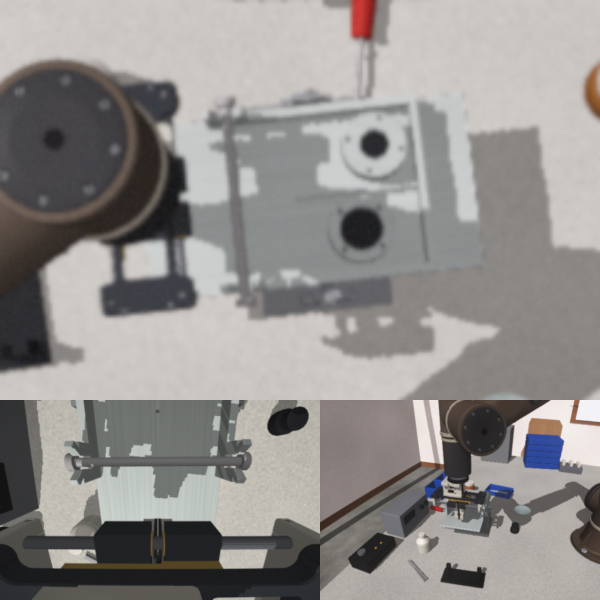

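The top view clearly shows both housing bores, so I can track them there. I'll write a tracker, then approach the lip.

```bash
cat > trk.py <<'E'
from h import *
import sys
def trk(tag=None):
    t=cam("top"); s=r.get_state()
    g=cv2.cvtColor(t["pixels"],cv2.COLOR_BGR2GRAY); roi=np.zeros_like(g); roi[155:232,262:350]=1
    m=((g<40)&(roi>0)).astype(np.uint8); n,l,st,ce=cv2.connectedComponentsWithStats(m)
    o=[(ce[i].round(1).tolist(),int(st[i,4])) for i in range(1,n) if st[i,4]>20]
    print("t",round(s["time_s"],2),"tcp",s["tcp_pos"].round(4),"F",s["contact_force"].round(1),"th~",round((.114-s["tcp_pos"][2])/.142,3),o)
    if tag: cv2.imwrite(f"pics/{tag}.png",cv2.resize(t["pixels"][130:260,220:400],None,fx=4,fy=4,interpolation=cv2.INTER_CUBIC))
trk(sys.argv[1] if len(sys.argv)>1 else None)
E
python3 trk.py
```

```text
t 13.85 tcp [0.5839 0.1785 0.1514] F [ 0.2 -0.2  0.2] th~ -0.263 [([324.2, 211.0], 164)]
```

Call:
apply_moves --slide '[[0, 0, 0.12], [0, 0, 0.12], [0, 0, 0.06], [0, 0, 0.03], [0, 0, 0.02], [0, 0, 0.02], [0, 0, 0], [0, 0, 0]]' --turn '[[0, 0, -0.005], [0, 0, 0], [0, 0, 0], [0, 0, 0], [0, 0, 0], [0, 0, 0], [0, 0, 0], [0, 0, 0]]' --jaw '[1, 1, 1, 1, 1, 1, 1, 1]'

```text
time_s: 14.65
tcp_pos: [0.5838, 0.1788, 0.1142]
eef_rot: [-180.0, 0.0, -84.1]
contact_force: [-0.9, 0.7, -0.5]
gripper_width: 0.0005
```

```bash
python3 trk.py
```

```text
t 14.7 tcp [0.5838 0.1788 0.1142] F [-0.6 -0.5  0.6] th~ -0.001 [([324.1, 211.1], 167)]
```

```bash
sed -i 's/g<40/g<72/' trk.py; python3 trk.py
```

```text
t 14.75 tcp [0.5838 0.1788 0.1142] F [-0.2 -0.1 -0.3] th~ -0.001 [([329.2, 177.1], 70), ([324.2, 211.0], 202)]
```

Call:
apply_moves --slide '[[0, 0, 0.01], [0, 0, 0.02], [0, 0, 0.02], [0, 0, 0.02], [0, 0, 0.02], [0, 0, 0.02], [0, 0, 0.02], [0, 0, 0.01]]' --turn '[[0, 0, 0], [0, 0, 0], [0, 0, 0], [0, 0, 0], [0, 0, 0], [0, 0, 0], [0, 0, 0], [0, 0, 0]]' --jaw '[1, 1, 1, 1, 1, 1, 1, 1]'

```text
time_s: 15.55
tcp_pos: [0.5838, 0.1789, 0.0997]
eef_rot: [-180.0, 0.0, -84.1]
contact_force: [-0.8, 2.2, 4.9]
gripper_width: 0.0005
```

```bash
python3 trk.py f2
```

```text
t 15.6 tcp [0.5838 0.1789 0.0996] F [-0.9  3.3  2.6] th~ 0.101 [([327.0, 177.1], 68), ([321.7, 211.2], 205)]
```

View pics/f2.png

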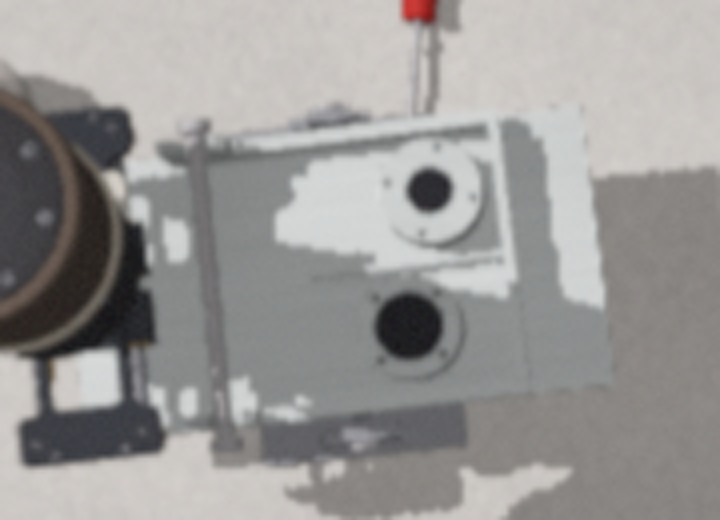

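Tilt is about 0.10. The bores' 2.3 px shift is only the rotation, with no slip.

Call:
apply_moves --slide '[[0, 0, 0.01], [0, 0, 0.01], [0, 0, 0.01], [0, 0, 0.01], [0, 0, 0.01], [0, 0, 0.005], [0, 0, 0.005], [0, 0, 0.0]]' --turn '[[0, 0, 0], [0, 0, 0], [0, 0, 0], [0, 0, 0], [0, 0, 0], [0, 0, 0], [0, 0, 0], [0, 0, 0]]' --jaw '[1, 1, 1, 1, 1, 1, 1, 1]'

```text
time_s: 16.4
tcp_pos: [0.5838, 0.1786, 0.0939]
eef_rot: [-180.0, -0.0, -84.1]
contact_force: [1.1, 1.0, 4.0]
gripper_width: 0.0004
```

```bash
python3 trk.py
```

```text
t 16.45 tcp [0.5838 0.1786 0.0939] F [1.2 1.3 3.1] th~ 0.141 [([326.0, 177.1], 67), ([320.7, 211.2], 208)]
```

Call:
apply_moves --slide '[[0, 0, 0.005], [0, 0, 0], [0, 0, 0], [0, 0, 0.005], [0, 0, 0], [0, 0, 0]]' --turn '[[0, 0, 0], [0, 0, 0], [0, 0, 0], [0, 0, 0], [0, 0, 0], [0, 0, 0]]' --jaw '[1, 1, 1, 1, 1, 1]'

```text
time_s: 17.05
tcp_pos: [0.5837, 0.1787, 0.0929]
eef_rot: [-180.0, -0.0, -84.1]
contact_force: [1.6, 1.2, 3.9]
gripper_width: 0.0005
```

```bash
python3 trk.py
```

```text
t 17.1 tcp [0.5838 0.1787 0.093 ] F [1.8 0.4 3.7] th~ 0.148 [([325.7, 177.1], 69), ([320.6, 211.3], 208)]
```

Call:
apply_moves --slide '[[0, 0, 0.005], [0, 0, 0], [0, 0, 0], [0, 0, 0.005], [0, 0, 0], [0, 0, 0]]' --turn '[[0, 0, 0], [0, 0, 0], [0, 0, 0], [0, 0, 0], [0, 0, 0], [0, 0, 0]]' --jaw '[1, 1, 1, 1, 1, 1]'

```text
time_s: 17.7
tcp_pos: [0.5837, 0.1786, 0.0919]
eef_rot: [-180.0, -0.0, -84.1]
contact_force: [2.2, -0.7, 4.3]
gripper_width: 0.0007
```

```bash
python3 trk.py
```

```text
t 17.75 tcp [0.5837 0.1786 0.0919] F [ 2.9 -0.1  3.4] th~ 0.155 [([325.5, 177.1], 69), ([320.5, 211.3], 207)]
```

Call:
apply_moves --slide '[[0, 0, 0.005], [0, 0, 0], [0, 0, 0], [0, 0, 0.005], [0, 0, 0], [0, 0, 0]]' --turn '[[0, 0, 0], [0, 0, 0], [0, 0, 0], [0, 0, 0], [0, 0, 0], [0, 0, 0]]' --jaw '[1, 1, 1, 1, 1, 1]'

```text
time_s: 18.35
tcp_pos: [0.5836, 0.1786, 0.0909]
eef_rot: [180.0, -0.0, -84.1]
contact_force: [2.7, -0.8, 4.7]
gripper_width: 0.0009
```

```bash
python3 trk.py
```

```text
t 18.4 tcp [0.5836 0.1786 0.0909] F [ 2.3 -0.1  3.4] th~ 0.163 [([325.3, 177.2], 69), ([320.3, 211.3], 207)]
```

Call:
apply_moves --slide '[[0, 0, 0.005], [0, 0, 0], [0, 0, 0], [0, 0, 0.005], [0, 0, 0], [0, 0, 0]]' --turn '[[0, 0, 0], [0, 0, 0], [0, 0, 0], [0, 0, 0], [0, 0, 0], [0, 0, 0]]' --jaw '[1, 1, 1, 1, 1, 1]'

```text
time_s: 19.0
tcp_pos: [0.5836, 0.1786, 0.0898]
eef_rot: [180.0, -0.0, -84.1]
contact_force: [3.4, -2.0, 3.2]
gripper_width: 0.0005
```

```bash
python3 trk.py
```

```text
t 19.05 tcp [0.5836 0.1786 0.0898] F [ 1.7 -0.9  5.3] th~ 0.17 [([325.0, 177.1], 68), ([320.1, 211.3], 208)]
```

Call:
apply_moves --slide '[[0, 0, 0.005], [0, 0, 0], [0, 0, 0], [0, 0, 0.005], [0, 0, 0], [0, 0, 0]]' --turn '[[0, 0, 0], [0, 0, 0], [0, 0, 0], [0, 0, 0], [0, 0, 0], [0, 0, 0]]' --jaw '[1, 1, 1, 1, 1, 1]'

```text
time_s: 19.65
tcp_pos: [0.5836, 0.1787, 0.0888]
eef_rot: [180.0, -0.0, -84.1]
contact_force: [1.4, -1.4, 3.5]
gripper_width: 0.0005
```

```bash
python3 trk.py
```

```text
t 19.7 tcp [0.5836 0.1786 0.0888] F [ 1.7 -2.   3.1] th~ 0.177 [([325.0, 177.1], 68), ([319.8, 211.3], 208)]
```

Call:
apply_moves --slide '[[0, 0, 0.005], [0, 0, 0], [0, 0, 0], [0, 0, 0.005], [0, 0, 0], [0, 0, 0]]' --turn '[[0, 0, 0], [0, 0, 0], [0, 0, 0], [0, 0, 0], [0, 0, 0], [0, 0, 0]]' --jaw '[1, 1, 1, 1, 1, 1]'

```text
time_s: 20.3
tcp_pos: [0.5836, 0.1786, 0.0878]
eef_rot: [180.0, -0.0, -84.1]
contact_force: [0.6, -1.2, 3.6]
gripper_width: 0.0006
```

```bash
python3 trk.py
```

```text
t 20.35 tcp [0.5836 0.1787 0.0878] F [ 1.3 -2.4  4.9] th~ 0.184 [([324.9, 177.1], 65), ([319.7, 211.3], 209)]
```

Call:
apply_moves --slide '[[0, 0, 0.005], [0, 0, 0], [0, 0, 0], [0, 0, 0.005], [0, 0, 0], [0, 0, 0]]' --turn '[[0, 0, 0], [0, 0, 0], [0, 0, 0], [0, 0, 0], [0, 0, 0], [0, 0, 0]]' --jaw '[1, 1, 1, 1, 1, 1]'

```text
time_s: 20.95
tcp_pos: [0.5836, 0.1787, 0.0869]
eef_rot: [180.0, -0.0, -84.1]
contact_force: [0.8, -2.6, 4.6]
gripper_width: 0.0004
```

```bash
python3 trk.py
```

```text
t 21.0 tcp [0.5836 0.1787 0.0868] F [ 0.7 -2.2  3.1] th~ 0.191 [([324.7, 177.1], 69), ([319.6, 211.4], 211)]
```

Call:
apply_moves --slide '[[0, 0, 0.005], [0, 0, 0], [0, 0, 0], [0, 0, 0.005], [0, 0, 0], [0, 0, 0]]' --turn '[[0, 0, 0], [0, 0, 0], [0, 0, 0], [0, 0, 0], [0, 0, 0], [0, 0, 0]]' --jaw '[1, 1, 1, 1, 1, 1]'

```text
time_s: 21.6
tcp_pos: [0.5836, 0.1787, 0.0859]
eef_rot: [180.0, 0.0, -84.1]
contact_force: [0.1, -1.5, 3.9]
gripper_width: 0.0005
```

```bash
python3 trk.py
```

```text
t 21.65 tcp [0.5836 0.1787 0.0858] F [ 1.  -1.3  3.7] th~ 0.198 [([324.5, 177.1], 67), ([319.4, 211.4], 210)]
```

Call:
apply_moves --slide '[[0, 0, 0.005], [0, 0, 0], [0, 0, 0], [0, 0, 0.005], [0, 0, 0], [0, 0, 0]]' --turn '[[0, 0, 0], [0, 0, 0], [0, 0, 0], [0, 0, 0], [0, 0, 0], [0, 0, 0]]' --jaw '[1, 1, 1, 1, 1, 1]'

```text
time_s: 22.25
tcp_pos: [0.5836, 0.1787, 0.0849]
eef_rot: [180.0, 0.0, -84.1]
contact_force: [-0.1, -2.5, 3.4]
gripper_width: 0.0004
```

```bash
python3 trk.py
```

```text
t 22.3 tcp [0.5837 0.1787 0.0849] F [ 0.5 -2.3  3.6] th~ 0.205 [([324.1, 177.2], 66), ([319.2, 211.3], 205)]
```

Run:
```python
import trk
trk.trk(); trk.trk()
```

```text
t 22.35 tcp [0.5836 0.1787 0.0849] F [-1.  -2.1  3.7] th~ 0.205 [([324.1, 177.1], 67), ([319.2, 211.3], 206)]
t 22.4 tcp [0.5837 0.1787 0.0849] F [ 0.2 -2.   3.8] th~ 0.205 [([324.2, 177.1], 66), ([319.2, 211.3], 205)]
t 22.45 tcp [0.5836 0.1787 0.0849] F [-0.4 -1.1  3.6] th~ 0.205 [([324.1, 177.1], 67), ([319.2, 211.3], 205)]
```

Stationary, so I'll continue.

Call:
apply_moves --slide '[[0, 0, 0.005], [0, 0, 0], [0, 0, 0], [0, 0, 0.005], [0, 0, 0], [0, 0, 0]]' --turn '[[0, 0, 0], [0, 0, 0], [0, 0, 0], [0, 0, 0], [0, 0, 0], [0, 0, 0]]' --jaw '[1, 1, 1, 1, 1, 1]'

```text
time_s: 23.05
tcp_pos: [0.5837, 0.1787, 0.0839]
eef_rot: [-180.0, 0.0, -84.1]
contact_force: [0.1, -2.2, 4.6]
gripper_width: 0.0005
```

```bash
python3 trk.py
```

```text
t 23.1 tcp [0.5837 0.1787 0.0839] F [ 0.2 -2.1  3. ] th~ 0.212 [([324.1, 177.1], 67), ([319.0, 211.3], 209)]
```

Call:
apply_moves --slide '[[0, 0, 0.005], [0, 0, 0], [0, 0, 0], [0, 0, 0.005], [0, 0, 0], [0, 0, 0]]' --turn '[[0, 0, 0], [0, 0, 0], [0, 0, 0], [0, 0, 0], [0, 0, 0], [0, 0, 0]]' --jaw '[1, 1, 1, 1, 1, 1]'

```text
time_s: 23.7
tcp_pos: [0.5837, 0.1787, 0.0829]
eef_rot: [-180.0, 0.0, -84.1]
contact_force: [0.0, -1.4, 4.3]
gripper_width: 0.0006
```

```bash
python3 trk.py
```

```text
t 23.75 tcp [0.5837 0.1787 0.0829] F [-0.3 -1.8  3.4] th~ 0.219 [([323.9, 177.2], 66), ([318.8, 211.3], 207)]
```

Call:
apply_moves --slide '[[0, 0, 0.005], [0, 0, 0], [0, 0, 0], [0, 0, 0.005], [0, 0, 0], [0, 0, 0]]' --turn '[[0, 0, 0], [0, 0, 0], [0, 0, 0], [0, 0, 0], [0, 0, 0], [0, 0, 0]]' --jaw '[1, 1, 1, 1, 1, 1]'

```text
time_s: 24.35
tcp_pos: [0.5837, 0.1787, 0.0819]
eef_rot: [-180.0, 0.0, -84.1]
contact_force: [0.2, -1.4, 3.7]
gripper_width: 0.0001
```

```bash
python3 trk.py
```

```text
t 24.4 tcp [0.5837 0.1787 0.0819] F [-1.  -2.7  4.3] th~ 0.226 [([323.8, 177.2], 66), ([318.6, 211.4], 211)]
```

Call:
apply_moves --slide '[[0, 0, 0.005], [0, 0, 0], [0, 0, 0], [0, 0, 0.005], [0, 0, 0], [0, 0, 0]]' --turn '[[0, 0, 0], [0, 0, 0], [0, 0, 0], [0, 0, 0], [0, 0, 0], [0, 0, 0]]' --jaw '[1, 1, 1, 1, 1, 1]'

```text
time_s: 25.0
tcp_pos: [0.5837, 0.1787, 0.0809]
eef_rot: [-180.0, 0.0, -84.1]
contact_force: [0.2, -1.8, 4.2]
gripper_width: 0.0004
```

```bash
python3 trk.py
```

```text
t 25.05 tcp [0.5837 0.1787 0.0809] F [ 0.3 -1.4  3.5] th~ 0.233 [([323.4, 177.2], 61), ([318.5, 211.4], 210)]
```

Call:
apply_moves --slide '[[0, 0, 0.005], [0, 0, 0], [0, 0, 0], [0, 0, 0.005], [0, 0, 0], [0, 0, 0]]' --turn '[[0, 0, 0], [0, 0, 0], [0, 0, 0], [0, 0, 0], [0, 0, 0], [0, 0, 0]]' --jaw '[1, 1, 1, 1, 1, 1]'

```text
time_s: 25.65
tcp_pos: [0.5837, 0.1787, 0.0799]
eef_rot: [-180.0, 0.0, -84.1]
contact_force: [1.2, -1.2, 4.3]
gripper_width: 0.0006
```

```bash
python3 trk.py
```

```text
t 25.7 tcp [0.5837 0.1787 0.0799] F [ 0.  -1.3  4.1] th~ 0.24 [([323.3, 177.2], 61), ([318.3, 211.4], 209)]
```

Call:
apply_moves --slide '[[0, 0, 0.005], [0, 0, 0], [0, 0, 0], [0, 0, 0.005], [0, 0, 0], [0, 0, 0]]' --turn '[[0, 0, 0], [0, 0, 0], [0, 0, 0], [0, 0, 0], [0, 0, 0], [0, 0, 0]]' --jaw '[1, 1, 1, 1, 1, 1]'

```text
time_s: 26.3
tcp_pos: [0.5837, 0.1787, 0.0789]
eef_rot: [180.0, 0.0, -84.1]
contact_force: [-0.4, -1.1, 4.1]
gripper_width: 0.0003
```

```bash
python3 trk.py
```

```text
t 26.35 tcp [0.5837 0.1787 0.0789] F [ 0.3 -1.8  4.2] th~ 0.247 [([323.1, 177.1], 63), ([318.3, 211.4], 206)]
```

Call:
apply_moves --slide '[[0, 0, 0.005], [0, 0, 0], [0, 0, 0], [0, 0, 0.005], [0, 0, 0], [0, 0, 0]]' --turn '[[0, 0, 0], [0, 0, 0], [0, 0, 0], [0, 0, 0], [0, 0, 0], [0, 0, 0]]' --jaw '[1, 1, 1, 1, 1, 1]'

```text
time_s: 26.95
tcp_pos: [0.5837, 0.1788, 0.0779]
eef_rot: [-180.0, 0.0, -84.1]
contact_force: [0.2, -2.1, 4.6]
gripper_width: 0.0003
```

```bash
python3 trk.py f3
```

```text
t 27.0 tcp [0.5837 0.1787 0.0779] F [ 0.3 -1.6  4. ] th~ 0.254 [([322.9, 177.1], 62), ([317.9, 211.5], 208)]
```

View pics/f3.png

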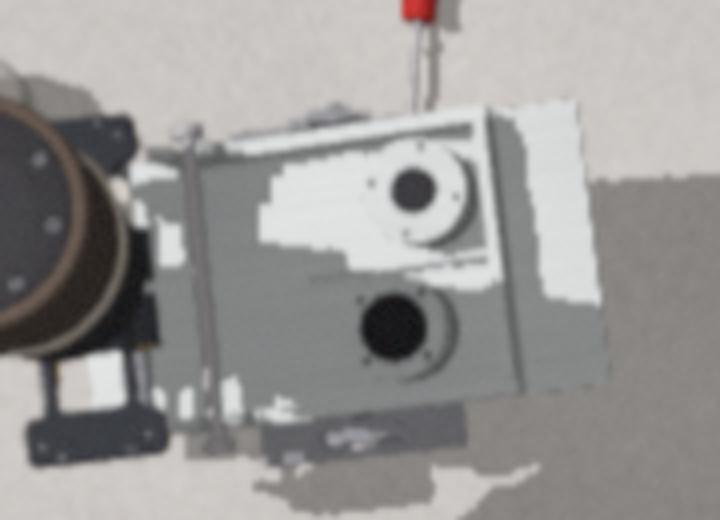

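Call:
apply_moves --slide '[[0, 0, 0.005], [0, 0, 0], [0, 0, 0], [0, 0, 0.005], [0, 0, 0], [0, 0, 0]]' --turn '[[0, 0, 0], [0, 0, 0], [0, 0, 0], [0, 0, 0], [0, 0, 0], [0, 0, 0]]' --jaw '[1, 1, 1, 1, 1, 1]'

```text
time_s: 27.6
tcp_pos: [0.5837, 0.1787, 0.0769]
eef_rot: [180.0, 0.0, -84.1]
contact_force: [1.0, -1.4, 3.3]
gripper_width: 0.0004
```

```bash
python3 trk.py
```

```text
t 27.65 tcp [0.5837 0.1787 0.0769] F [ 0.5 -1.5  4. ] th~ 0.261 [([322.6, 177.1], 60), ([317.7, 211.4], 209)]
```

Call:
apply_moves --slide '[[0, 0, 0.005], [0, 0, 0], [0, 0, 0], [0, 0, 0.005], [0, 0, 0], [0, 0, 0]]' --turn '[[0, 0, 0], [0, 0, 0], [0, 0, 0], [0, 0, 0], [0, 0, 0], [0, 0, 0]]' --jaw '[1, 1, 1, 1, 1, 1]'

```text
time_s: 28.25
tcp_pos: [0.5837, 0.1787, 0.0759]
eef_rot: [180.0, -0.0, -84.1]
contact_force: [1.3, -1.5, 3.3]
gripper_width: 0.0008
```

```bash
python3 trk.py
```

```text
t 28.3 tcp [0.5837 0.1787 0.0759] F [ 0.3 -1.4  3.6] th~ 0.268 [([322.5, 177.2], 57), ([317.5, 211.5], 209)]
```

Call:
apply_moves --slide '[[0, 0, 0.005], [0, 0, 0], [0, 0, 0], [0, 0, 0.005], [0, 0, 0], [0, 0, 0]]' --turn '[[0, 0, 0], [0, 0, 0], [0, 0, 0], [0, 0, 0], [0, 0, 0], [0, 0, 0]]' --jaw '[1, 1, 1, 1, 1, 1]'

```text
time_s: 28.9
tcp_pos: [0.5837, 0.1787, 0.0749]
eef_rot: [-180.0, 0.0, -84.1]
contact_force: [0.8, -1.2, 3.4]
gripper_width: 0.0005
```

```bash
python3 trk.py
```

```text
t 28.95 tcp [0.5837 0.1787 0.0749] F [ 0.4 -1.7  3. ] th~ 0.275 [([322.5, 177.2], 55), ([317.4, 211.5], 210)]
```

Call:
apply_moves --slide '[[0, 0, 0.005], [0, 0, 0], [0, 0, 0], [0, 0, 0.005], [0, 0, 0], [0, 0, 0]]' --turn '[[0, 0, 0], [0, 0, 0], [0, 0, 0], [0, 0, 0], [0, 0, 0], [0, 0, 0]]' --jaw '[1, 1, 1, 1, 1, 1]'

```text
time_s: 29.55
tcp_pos: [0.5836, 0.1787, 0.0739]
eef_rot: [180.0, 0.0, -84.1]
contact_force: [-0.7, -1.5, 5.2]
gripper_width: 0.0005
```

```bash
python3 trk.py
```

```text
t 29.6 tcp [0.5837 0.1787 0.0739] F [ 0.2 -1.   3.4] th~ 0.282 [([322.3, 177.2], 54), ([317.3, 211.4], 210)]
```

Call:
apply_moves --slide '[[0, 0, 0.005], [0, 0, 0], [0, 0, 0], [0, 0, 0.005], [0, 0, 0], [0, 0, 0]]' --turn '[[0, 0, 0], [0, 0, 0], [0, 0, 0], [0, 0, 0], [0, 0, 0], [0, 0, 0]]' --jaw '[1, 1, 1, 1, 1, 1]'

```text
time_s: 30.2
tcp_pos: [0.5837, 0.1787, 0.0729]
eef_rot: [180.0, 0.0, -84.1]
contact_force: [1.0, -1.3, 4.0]
gripper_width: 0.0001
```

```bash
python3 trk.py
```

```text
t 30.25 tcp [0.5837 0.1787 0.0729] F [-0.1 -1.6  3.8] th~ 0.289 [([321.2, 177.4], 53), ([316.5, 211.5], 208)]
```

Both bores moved about 1 px more than rotation alone explains, so slip is starting. I'll hold and watch.

Run:
```python
import trk
for i in range(6): trk.trk()
```

```text
t 30.3 tcp [0.5837 0.1787 0.0729] F [ 0.3 -1.8  3.7] th~ 0.289 [([320.5, 177.5], 52), ([316.3, 211.5], 208)]
t 30.35 tcp [0.5837 0.1787 0.0729] F [ 1.3 -3.2  3.8] th~ 0.289 [([320.3, 177.5], 53), ([315.6, 211.7], 209)]
t 30.4 tcp [0.5837 0.1787 0.0729] F [-0.2 -1.6  3.9] th~ 0.289 [([319.5, 177.5], 52), ([315.2, 211.7], 211)]
t 30.45 tcp [0.5837 0.1787 0.0729] F [ 0.4 -0.9  3.3] th~ 0.289 [([318.8, 177.6], 51), ([314.6, 211.7], 209)]
t 30.5 tcp [0.5837 0.1787 0.0729] F [-0.1 -1.5  3.4] th~ 0.289 [([318.1, 177.7], 51), ([314.0, 211.9], 209)]
t 30.55 tcp [0.5837 0.1787 0.0729] F [ 1.1 -1.4  3.5] th~ 0.289 [([317.3, 177.9], 51), ([313.3, 211.9], 212)]
t 30.6 tcp [0.5837 0.1787 0.0729] F [ 0.3 -2.1  3.2] th~ 0.289 [([316.4, 178.2], 49), ([312.3, 212.0], 212)]
```

Sliding gently: about 35 mm/s with acceleration around 0.04 m/s². Keep holding.

Run:
```python
import trk
for i in range(10): trk.trk()
```

```text
t 30.65 tcp [0.5836 0.1787 0.0729] F [ 1.  -1.4  4.1] th~ 0.289 [([315.4, 178.3], 49), ([311.5, 212.4], 210)]
t 30.7 tcp [0.5837 0.1787 0.0729] F [-0.1 -0.1  3.6] th~ 0.289 [([314.3, 178.4], 49), ([310.5, 212.4], 210)]
t 30.75 tcp [0.5836 0.1787 0.0729] F [ 0.9 -1.7  3.9] th~ 0.289 [([313.2, 178.6], 48), ([309.5, 212.5], 208)]
t 30.8 tcp [0.5837 0.1787 0.0729] F [ 0.3 -1.3  3.2] th~ 0.289 [([311.8, 178.8], 50), ([308.3, 212.6], 207)]
t 30.85 tcp [0.5837 0.1787 0.0729] F [ 0.8 -1.5  4.3] th~ 0.289 [([310.6, 178.8], 45), ([307.1, 212.8], 205)]
t 30.9 tcp [0.5837 0.1787 0.0729] F [ 0.4 -1.9  4.3] th~ 0.289 [([309.1, 179.0], 43), ([305.8, 213.0], 209)]
t 30.95 tcp [0.5837 0.1787 0.0729] F [ 1.2 -2.1  3.7] th~ 0.289 [([308.0, 179.3], 46), ([304.4, 213.2], 203)]
t 31.0 tcp [0.5836 0.1787 0.0729] F [ 0.2 -1.6  4.1] th~ 0.289 [([306.4, 179.5], 45), ([303.0, 213.3], 202)]
t 31.05 tcp [0.5837 0.1787 0.0729] F [ 0.3 -2.   3.6] th~ 0.289 [([304.9, 179.6], 42), ([301.4, 213.5], 206)]
t 31.1 tcp [0.5837 0.1787 0.0729] F [ 0.1 -2.   4.2] th~ 0.289 [([302.9, 180.0], 40), ([299.8, 213.8], 204)]
t 31.15 tcp [0.5837 0.1787 0.0729] F [-0.1 -2.1  4.2] th~ 0.289 [([301.3, 180.4], 41), ([298.1, 214.1], 202)]
```

Run:
```python
import trk
for i in range(12): trk.trk()
trk.trk("f4")
```

```text
t 31.2 tcp [0.5837 0.1787 0.0729] F [ 0.1 -1.1  3.5] th~ 0.289 [([299.2, 180.5], 33), ([296.3, 214.3], 203)]
t 31.25 tcp [0.5837 0.1787 0.0729] F [-0.1 -0.7  3.1] th~ 0.289 [([297.2, 180.6], 36), ([294.6, 214.5], 205)]
t 31.3 tcp [0.5837 0.1787 0.0729] F [ 0.6 -1.7  2.9] th~ 0.29 [([295.8, 181.4], 28), ([292.6, 214.7], 206)]
t 31.35 tcp [0.5836 0.1787 0.0729] F [0.2 0.3 3.8] th~ 0.289 [([293.5, 181.5], 33), ([290.6, 215.0], 202)]
t 31.4 tcp [0.5837 0.1787 0.0729] F [ 1.4 -1.1  2.9] th~ 0.289 [([291.6, 182.2], 25), ([288.5, 215.3], 199)]
t 31.45 tcp [0.5837 0.1787 0.0729] F [ 0.9 -1.7  3.2] th~ 0.289 [([288.6, 183.2], 31), ([286.5, 215.6], 202)]
t 31.5 tcp [0.5836 0.1787 0.0729] F [-0.  -1.4  3. ] th~ 0.29 [([286.7, 183.4], 41), ([284.2, 215.8], 199)]
t 31.55 tcp [0.5836 0.1787 0.0729] F [-0.2 -0.9  3.3] th~ 0.29 [([284.5, 184.1], 40), ([283.9, 215.8], 198)]
t 31.6 tcp [0.5836 0.1787 0.0729] F [ 0.7 -0.8  2.4] th~ 0.29 [([282.3, 185.6], 33), ([284.0, 215.9], 200)]
t 31.65 tcp [0.5836 0.1787 0.0728] F [ 0.7 -1.4  3.2] th~ 0.29 [([280.6, 184.7], 39), ([283.9, 215.8], 198)]
t 31.7 tcp [0.5836 0.1787 0.0729] F [ 0.6 -1.6  3. ] th~ 0.29 [([280.4, 185.0], 41), ([284.0, 215.9], 197)]
t 31.75 tcp [0.5836 0.1788 0.0729] F [-0.1 -1.5  3.1] th~ 0.29 [([280.3, 185.6], 32), ([283.9, 215.9], 199)]
t 31.8 tcp [0.5836 0.1787 0.0729] F [ 0.4 -0.2  2.2] th~ 0.29 [([280.3, 185.1], 42), ([284.0, 215.8], 197)]
t 31.85 tcp [0.5837 0.1787 0.0729] F [ 2.1 -1.   1.8] th~ 0.29 [([280.3, 185.3], 36), ([283.9, 215.8], 198)]
```

View pics/f4.png

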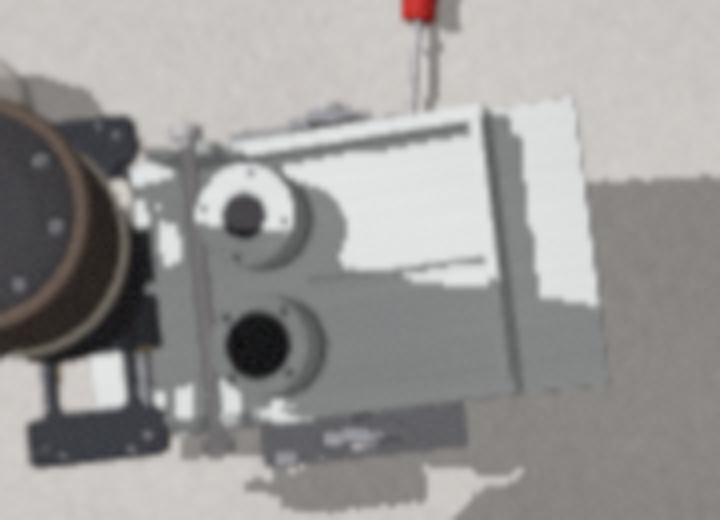

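Both housings are against the bar. b stopped at t=31.55 and a at 31.65, with a peak around 0.1 m/s. I'll retreat upwards and go to the back lip.

Run:
```python
from plan import *
plan([.6106,-.0934,.0729+.12],-84.3,7)
```

```text
t 31.85 tcp [0.5837 0.1787 0.0729] [180.    0.  -84.1] F [ 2.08 -0.97  1.85] w 0.0003 mm [  26.9 -272.1  120. ]
slide [0.391, 0.002, -0.171] turn [0.0, 0.0, 0.0003]
slide [0.391, 0.002, -0.171] turn [0.0, 0.0, 0.0003]
slide [0.391, 0.001, -0.171] turn [0.0, 0.0, 0.0003]
slide [0.391, 0.001, -0.171] turn [0.0, 0.0, 0.0003]
slide [0.391, 0.001, -0.171] turn [0.0, 0.0, 0.0003]
slide [0.391, 0.001, -0.171] turn [0.0, 0.0, 0.0003]
slide [0.391, 0.001, -0.171] turn [0.0, 0.0, 0.0003]
```

Call:
apply_moves --slide '[[0, 0, -0.01], [0, 0, -0.05], [0, 0, -0.24], [0, 0, -0.4], [0, 0, -0.4], [0, 0, -0.2], [0, 0, 0]]' --turn '[[0, 0, 0], [0, 0, 0], [0, 0, 0], [0, 0, 0], [0, 0, 0], [0, 0, 0], [0, 0, 0]]' --jaw '[1, 1, 1, 1, 1, 1, 1]'

```text
time_s: 32.55
tcp_pos: [0.5852, 0.1796, 0.2071]
eef_rot: [-179.7, 0.1, -84.1]
contact_force: [0.5, 0.6, 0.4]
gripper_width: 0.0002
```

Call:
apply_moves --slide '[[0.35, 0, 0], [0.4, 0, 0], [0.4, 0, 0], [0.4, 0, 0], [0.4, 0, 0], [0.4, 0, 0], [0.38, 0, 0], [0, 0, 0]]' --turn '[[0, 0, 0], [0, 0, 0], [0, 0, 0], [0, 0, 0], [0, 0, 0], [0, 0, 0], [0, 0, 0], [0, 0, 0]]' --jaw '[1, 1, 1, 1, 1, 1, 1, 1]'

```text
time_s: 33.35
tcp_pos: [0.6111, -0.0966, 0.2018]
eef_rot: [179.9, -0.0, -84.3]
contact_force: [-0.7, -0.7, 0.2]
gripper_width: 0.0006
```

Call:
apply_moves --slide '[[0, 0, 0], [0, 0, 0]]' --turn '[[0, 0, 0], [0, 0, 0]]' --jaw '[1, 1]'

```text
time_s: 33.55
tcp_pos: [0.6114, -0.0923, 0.2024]
eef_rot: [180.0, 0.0, -84.1]
contact_force: [0.2, -0.2, -0.6]
gripper_width: 0.0004
```

Run:
```python
from plan import *
plan([.6106,-.0934,.16],-84.3,1)
t=cam("top"); s=cam("side"); w=cam("wrist")
A=cv2.resize(t["pixels"][120:280,180:420],None,fx=2.5,fy=2.5); B=cv2.resize(w["pixels"],None,fx=.47,fy=.5); C=cv2.resize(s["pixels"][140:300,200:400],None,fx=1.5,fy=1.25)
cv2.imwrite("pics/b1.png",np.vstack([A,np.hstack([B,C])[:, :600]]))
```

```text
t 33.55 tcp [ 0.6114 -0.0923  0.2024] [ 1.7995e+02  2.0000e-02 -8.4090e+01] F [ 0.16 -0.21 -0.61] w 0.0004 mm [ -0.8  -1.1 -42.4]
slide [0.01, 0.009, 0.424] turn [0.0006, 0.0002, 0.0024]
```

View pics/b1.png

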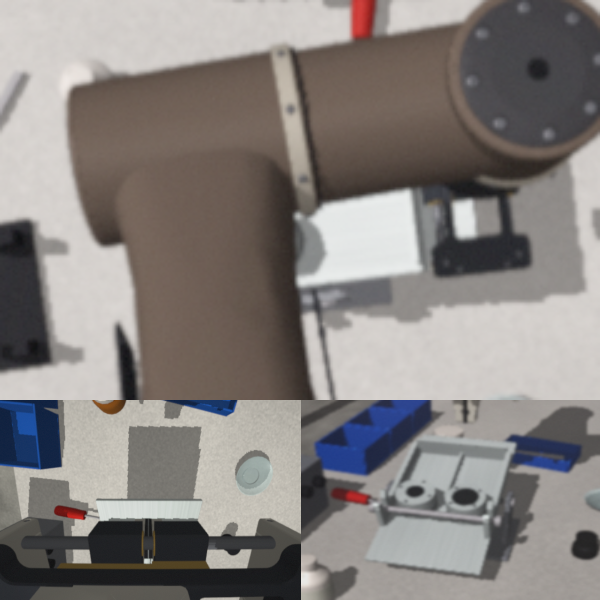

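Side view: both housings rest against the bar, which is still seated, and the tool is over the back lip. Next I'll press it down.

Call:
apply_moves --slide '[[0.01, 0.01, 0.15], [0, 0, 0.15], [0, 0, 0.08], [0, 0, 0.02], [0, 0, 0.02], [0, 0, 0.02], [0, 0, 0.02], [0, 0, 0.02]]' --turn '[[0, 0, 0], [0, 0, 0], [0, 0, 0], [0, 0, 0], [0, 0, 0], [0, 0, 0], [0, 0, 0], [0, 0, 0]]' --jaw '[1, 1, 1, 1, 1, 1, 1, 1]'

```text
time_s: 34.5
tcp_pos: [0.6111, -0.094, 0.1552]
eef_rot: [-180.0, -0.0, -84.1]
contact_force: [-0.3, 0.4, -0.0]
gripper_width: 0.0004
```

Call:
apply_moves --slide '[[0, 0, 0.02], [0, 0, 0.02], [0, 0, 0.02], [0, 0, 0.02], [0, 0, 0.02], [0, 0, 0.02], [0, 0, 0.02], [0, 0, 0.02]]' --turn '[[0, 0, 0], [0, 0, 0], [0, 0, 0], [0, 0, 0], [0, 0, 0], [0, 0, 0], [0, 0, 0], [0, 0, 0]]' --jaw '[1, 1, 1, 1, 1, 1, 1, 1]'

```text
time_s: 35.3
tcp_pos: [0.612, -0.095, 0.1406]
eef_rot: [-179.9, -0.1, -84.1]
contact_force: [-0.9, -4.1, 7.7]
gripper_width: -0.0
```

Run:
```python
from plan import *
plan([.6106,-.0934,.114],-84.3,1)
s=cam("side"); cv2.imwrite("pics/b2.png",cv2.resize(s["pixels"][140:290,220:370],None,fx=4,fy=4,interpolation=cv2.INTER_CUBIC))
```

```text
t 35.3 tcp [ 0.612  -0.095   0.1406] [-1.7985e+02 -1.0000e-01 -8.4070e+01] F [-0.9  -4.06  7.68] w -0.0 mm [ -1.4   1.6 -26.6]
slide [-0.017, 0.013, 0.265] turn [-0.0017, -0.0012, 0.0026]
```

View pics/b2.png

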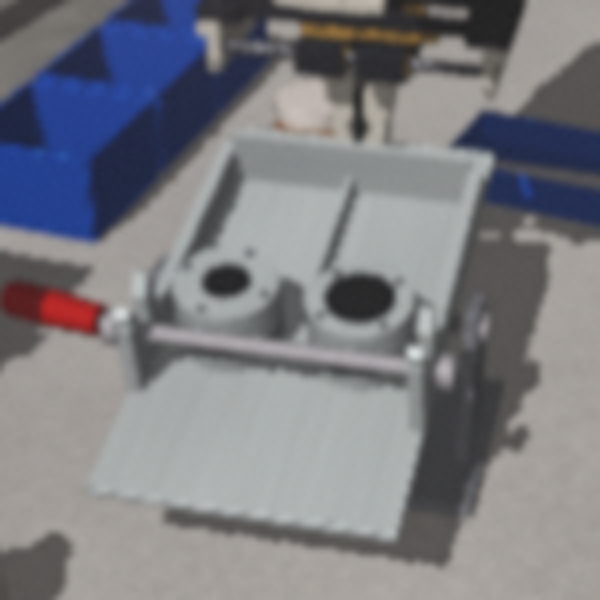

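Call:
apply_moves --slide '[[0.003, 0, 0.02], [0.003, 0, 0.02], [0.003, 0, 0.02], [0.003, 0, 0.02], [0.003, 0, 0.02], [0.003, 0, 0.02], [0.003, 0, 0.02], [0.003, 0, 0.02]]' --turn '[[0, 0, 0], [0, 0, 0], [0, 0, 0], [0, 0, 0], [0, 0, 0], [0, 0, 0], [0, 0, 0], [0, 0, 0]]' --jaw '[1, 1, 1, 1, 1, 1, 1, 1]'

```text
time_s: 36.15
tcp_pos: [0.6123, -0.0975, 0.1245]
eef_rot: [-179.8, -0.1, -84.1]
contact_force: [0.4, -4.2, 5.5]
gripper_width: 0.0005
```

Call:
apply_moves --slide '[[0.001, 0, 0.02], [0.001, 0, 0.02], [0.001, 0, 0.01], [0, 0, 0.01], [0, 0, 0]]' --turn '[[0, 0, 0], [0, 0, 0], [0, 0, 0], [0, 0, 0], [0, 0, 0]]' --jaw '[1, 1, 1, 1, 1]'

```text
time_s: 36.65
tcp_pos: [0.6124, -0.0977, 0.1183]
eef_rot: [-179.9, -0.1, -84.1]
contact_force: [0.7, -3.4, 5.2]
gripper_width: 0.0001
```

Call:
apply_moves --slide '[[0, 0, 0.01], [0, 0, 0.01], [0, 0, 0.01], [0, 0, 0], [0, 0, 0]]' --turn '[[0, 0, 0], [0, 0, 0], [0, 0, 0], [0, 0, 0], [0, 0, 0]]' --jaw '[1, 1, 1, 1, 1]'

```text
time_s: 37.15
tcp_pos: [0.6124, -0.0976, 0.1153]
eef_rot: [-179.9, -0.1, -84.1]
contact_force: [0.4, -4.4, 5.1]
gripper_width: -0.0
```

Call:
apply_moves --slide '[[0, 0, 0.01], [0, 0, 0], [0, 0, 0]]' --turn '[[0, 0, 0], [0, 0, 0], [0, 0, 0]]' --jaw '[1, 1, 1]'

```text
time_s: 37.45
tcp_pos: [0.6123, -0.0976, 0.1143]
eef_rot: [-179.9, -0.1, -84.1]
contact_force: [0.5, -4.2, 5.6]
gripper_width: 0.0004
```

Call:
apply_moves --slide '[[0, 0, 0.005], [0, 0, 0], [0, 0, 0]]' --turn '[[0, 0, 0], [0, 0, 0], [0, 0, 0]]' --jaw '[1, 1, 1]'

```text
time_s: 37.75
tcp_pos: [0.6124, -0.0976, 0.1143]
eef_rot: [-179.8, -0.1, -84.1]
contact_force: [-0.7, -4.0, 9.1]
gripper_width: 0.0004
```

Call:
apply_moves --slide '[[0, 0, 0.005], [0, 0, 0], [0, 0, 0]]' --turn '[[0, 0, 0], [0, 0, 0], [0, 0, 0]]' --jaw '[1, 1, 1]'

```text
time_s: 38.05
tcp_pos: [0.6124, -0.0976, 0.1143]
eef_rot: [-179.8, -0.1, -84.1]
contact_force: [-2.0, -3.5, 12.5]
gripper_width: 0.0003
```

The hard stop is reached: z stays at 0.1143 while the force rises. One small extra press, then retract.

Call:
apply_moves --slide '[[0, 0, 0.004], [0, 0, 0], [0, 0, -0.014], [0, 0, -0.05], [0, 0, -0.25], [0, 0, -0.4], [0, 0, -0.3], [0, 0, 0]]' --turn '[[0, 0, 0], [0, 0, 0], [0, 0, 0], [0, 0, 0], [0, 0, 0], [0, 0, 0], [0, 0, 0], [0, 0, 0]]' --jaw '[1, 1, 1, 1, 1, 1, 1, 1]'

```text
time_s: 38.85
tcp_pos: [0.6135, -0.0966, 0.218]
eef_rot: [-179.6, -0.0, -84.1]
contact_force: [0.4, -0.1, -0.1]
gripper_width: 0.0001
```

Call:
apply_moves --slide '[[0.4, 0, 0], [0.4, 0, 0], [0.4, 0, 0], [0.4, 0, 0], [0.3, 0, 0], [0, 0, 0], [0, 0, 0]]' --turn '[[0, 0, 0], [0, 0, 0], [0, 0, 0], [0, 0, 0], [0, 0, 0], [0, 0, 0], [0, 0, 0]]' --jaw '[1, 1, 1, 1, 1, 1, 1]'

```text
time_s: 39.55
tcp_pos: [0.6301, -0.2862, 0.2118]
eef_rot: [179.9, 0.0, -84.2]
contact_force: [0.4, -0.6, -0.1]
gripper_width: 0.0002
```

Run:
```python
from h import *
s=cam("side"); t=cam("top"); st=r.get_state(); print(st["time_s"],st["tcp_pos"],st["contact_force"])
cv2.imwrite("pics/e1.png",cv2.resize(s["pixels"][150:290,220:370],None,fx=4,fy=4,interpolation=cv2.INTER_CUBIC))
cv2.imwrite("pics/e2.png",t["pixels"])
W=cloud(t); m=(W[...,2]>.085)&(W[...,2]<.115)&(W[...,0]>.5)&(W[...,0]<.69)&(W[...,1]>-.12)&(W[...,1]<.2)
P=W[cv2.erode(m.astype(np.uint8),np.ones((3,3)))>0]; print(len(P)); u=np.linalg.svd(P-P.mean(0),full_matrices=False)[2][2]; print(P.mean(0),u/np.sign(u[2]))
S=np.array([.5908,.1056,.130]); a=np.radians(5.68); u=np.array([np.cos(a),np.sin(a),0]); v=np.array([-np.sin(a),np.cos(a),0])
G=cv2.cvtColor(s["pixels"],cv2.COLOR_BGR2GRAY)
for d in (-65,-20,20,65):
    p=proj(s,S+u*d/1000)[0]; c=int(round(p[0])); r0=int(p[1])-5; print(d,p.round(1),r0,G[r0:r0+11,c].tolist())
mm=(W[...,2]>.134)&(W[...,2]<.150)&(W[...,0]>.5)&(W[...,0]<.69)&(W[...,1]>-.04)&(W[...,1]<.11)
n,l,q,ce=cv2.connectedComponentsWithStats(mm.astype(np.uint8))
for i in range(1,n):
    if q[i,4]>100:
        c=(W[l==i].min(0)+W[l==i].max(0))/2; e=W[l==i].mean(0)-S; print("housing",q[i,4],e@u,e@v, ((W[l==i]-S)@v).max(),((W[l==i]-S)@v).min())
```

```text
39.65 [ 0.63048923 -0.28501065  0.21253787] [ 0.17959278 -0.04279891  0.25045275]
4791
[0.59809136 0.06524181 0.10079341] [0.00196573 0.00154673 0.99999687]
-65 [319.4 222.1] 217 [113, 111, 109, 114, 134, 157, 165, 150, 113, 86, 81]
-20 [298.8 219.4] 214 [139, 139, 138, 135, 136, 150, 167, 161, 132, 94, 72]
20 [280.7 217.1] 212 [134, 133, 133, 134, 141, 156, 164, 150, 117, 79, 76]
65 [260.9 214.5] 209 [84, 71, 68, 72, 95, 135, 163, 160, 132, 96, 76]
housing 1203 -0.003761656284361675 -0.029208218760628266 0.00865720378941515 -0.062141438890587423
```

View pics/e1.png

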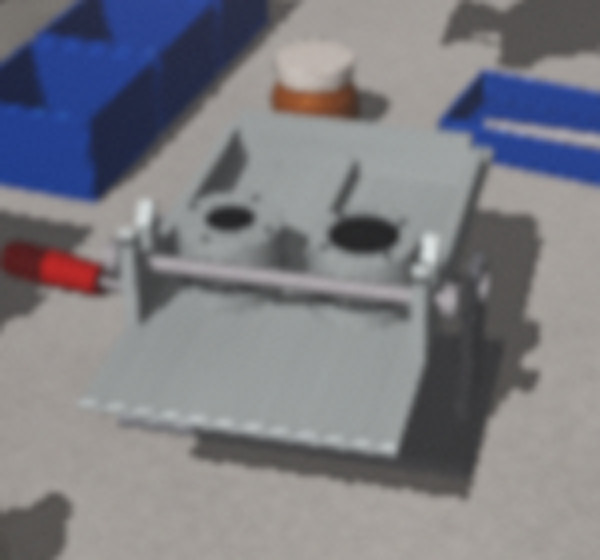

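View pics/e2.png

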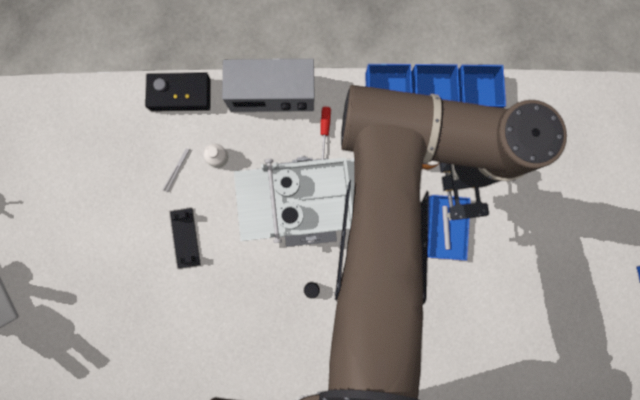

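Run:
```python
from h import *
t=cam("top"); g=cv2.cvtColor(t["pixels"],cv2.COLOR_BGR2GRAY); roi=np.zeros_like(g); roi[165:232,275:310]=1
n,l,st,ce=cv2.connectedComponentsWithStats(((g<72)&(roi>0)).astype(np.uint8))
S=np.array([.5908,.1056,.130]); a=np.radians(5.68); v=np.array([-np.sin(a),np.cos(a),0]);u=np.array([np.cos(a),np.sin(a),0])
for i in range(1,n):
    if st[i,4]>30: p=onz(t,[ce[i]],.140)[0]-S; print(ce[i],st[i,4],"x",p@u,"y",p@v)
```

```text
[286. 182.] 69 x 0.03774723167401713 y -0.03288866191425311
[289.51190476 214.7797619 ] 168 x -0.037966124494401225 y -0.03293646502604374
```

Both housings sit at y≈−33 mm, against an expected −35 mm within the 2 mm calibration, and the two agree. So both touch the bar, and I'll hand in.

Run:
```python
from plant import r
print(r.close_job()); print(r.get_state()["time_s"])
```

```text
the job is handed in; nothing more can be done
None
the job is handed in; nothing more can be done
```

The job is done and handed in at about 40 s of the 72 s allowed; no verdict was reported.

- **Gate bar:** I lifted it from the rack, lowered it into the notches until it met about 5.6 N at the expected height, and let go. In the side view its whole length lay within about 1 px of where a seated bar should be, both after release and at the end.
- **Housings:** I pushed the open-end lip down in 0.5 mm steps. Both housings began to slip at about 0.29 rad, so I held the tray still. They slid to the bar at about 0.1 m/s at most, well under the 0.3 m/s limit.
- **Tray level:** I pressed the other lip until its height stopped changing while the force rose past 12 N, which is the level stop. After I backed off, the tray floor measured level within about 0.002 rad.

**Disagreements and limits:**
- The housing centres measured 33 mm before the bar's axis instead of 35 mm. Both gave the same value and the cameras are good to about 2 mm, so I take both as touching the bar.
- One automatic check that picks out the housings by height merged them with the bar. I used their dark centre holes instead.
- I checked the other items on the bench only by eye in the last top picture. Those in view looked unmoved, but the arm hid the jar and dish there.

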